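Sort the soap tins by heft and shelve the filled ones

ROBOT

A 6-joint arm with a two-finger parallel gripper is mounted at the origin on the work surface. World frame = base frame: x ahead of the robot, y to its left, z up, the work surface at z = 0. Lengths are in m, angles in rad, forces in N, time in s.
With the tool pointing down it reaches from about 0.4 to 0.925 m from the base axis. Payload 3.4 kg.
Tool frame: the origin (TCP) lies between the finger pads; the fingertips stand 11 mm ahead of it and the grasp point (between the pads) lies 8 mm behind it; x points along the fingers, y is the direction in which the jaws open and shut, and the axes are right-handed (so a half turn about x gives the same grasp; the last joint's range is limited). The gripper opens to 85 mm and grips with 20 to 120 N. Pads are 22 mm wide; open, the fingers measure 114 mm over their backs; the gripper's body (76 mm by 85 mm) begins 54 mm behind the grasp point. The pads swing forward as they close: fully open they stand 13 mm farther back than shut.
Start: joints at [-1.302, 0.307, 1.506, -0, 1.328, -0.073], TCP at [0.193, -0.542, 0.242] pointing down, gripper open.
Joint ranges: [-3.12, 3.12], [-1.05, 2.28], [0.14, 2.33], [-1.42, 4.57], [0.1, 2.73], [-2.68, 2.68]. Speed limits (rad/s): [2.57, 2.57, 3.14, 3.14, 3.14, 3.14].

INTERFACE

Orientations are given as a unit quaternion [w, x, y, z].
In Python, from bench import manip gives the robot as it stands.
- The arm moves only by the tool arm_command, never from a script. Its arguments are lists of equal length, an entry for each row: "gripper": the finger opening in mm, from 0 to 85.4; "travel": the shift along the tool's x, y, z in units of 40 mm (1.0 is 40 mm), a list of three; "yaw": the turn about the tool's x in rad. In form: {"gripper": [gripper, ...], "travel": [[x, y, z], ...], "yaw": [yaw, ...]}. A call has 1 to 8 rows; each row is the pose to reach, as a shift and turn from the pose commanded when the call began, along the tool's axes at that moment; what a row does not reach only later rows make up. A row lasts 1/10 s, in which the tool goes at most 50 mm and 8.59 degrees, less where a joint would pass 70% of its speed; a pose out of reach is approached as far as the arm can. A call with a gripper value outside its range is refused whole. The fingers move at their own pace and stop on an object; "newtons" is the grip in N (left out, the last holds). Time passes only in rows, so rows that repeat a pose let the fingers close. It gives the time, the measured TCP pose, the force and the opening at its end, in the units of the state.
- manip.get_obs(): the state, without advancing time (a new reading comes with each control period).
- manip.capture(name): name is "scene" or "top"; returns a dict with "color" (480x640x3 uint8, red, green, blue), "depth" (480x640 float32, m along the optical axis (not along the pixel's ray), 0 where there is no reading), "vertical_fov" (degrees; the focal length in pixels is half the picture's height over the tangent of half this angle, whatever the lens; pixels are square), "cx", "cy" (the principal point, pixels), "D" ([k1, k2, p1, p2, k3] as OpenCV has them; the pictures are not rectified), "T" (4x4, takes a point from camera to world coordinates). Camera axes: x right, y down, z forward; pixel columns grow to the right and rows downward; lengths in m; the calibration is good to about 2 mm. A picture is of the moment at which its call begins.
- manip.close_job(): hands the job in, once; it reports no verdict.
Trained networks look in a picture, given as the dict that the camera call returned (one of the last four; its "shot" number tells which), for a name from the list of things; names that differ only in an ending like _2 or _b are one class to them, and where a whole thing is asked for, a point or a joint stands for the part that bears it (a point fixed in the world has none). Each returns a list of dicts, best first, with "conf" (0 to 1); they miss things now and then, are a little off and sometimes report something else, mostly with a low value. They report only what shows in the picture. A call takes as long as a camera call. They do not tell look-alikes from the thing itself.
- manip.find_in(label, picture): "at" ([x, y, z] in m, in the coordinates of the camera as it stood for that picture, good to about 4 mm: the middle of the surface that is visible of it).
- manip.silhouettes(label, picture): "mask" (480x640 bool, what is visible of it).
- manip.landmark_of(label, picture): "at" ([x, y, z] in m, in the coordinates of the camera as it stood for that picture, good to about 4 mm: a listed point, or the origin of a listed thing).
The state is a dict: "time_s": time; "q": joint angles; "qd": joint speeds; "tau": joint torques, N m; "position": TCP position; "eef_rot": TCP orientation; "contact_force": force on the tool from outside, world axes, zero at the start; "moment": the same for the moment, N m; "opening": finger opening in m.
Only numpy, scipy, OpenCV 4.12 (cv2) and the standard library are available. Lean on these libraries where they do the work, as an engineer would, in place of code of your own. Each camera call takes 0.05 s, during which the arm holds its last target.

TASK

Some of the soap tins on the counter hold a block of soap and some are empty, and only their weight tells: lift each one to feel. Stand the empty tins upright in the bamboo tray; slide the filled ones under the riser shelf from its open front, side by side, each until you feel it come up against the back rail, with its paper label facing straight out of the open front. Leave the bottle and the pink cartons alone.

Things in the scene. Friction and masses are not known exactly. Their poses are not given: they have to be found in the camera images.
- riser: low lilac wooden riser shelf fixed to the counter, 300 mm wide (y), 70 mm deep (x), 86 mm high: a 10 mm top board on two 14 mm end panels, 272 mm clear between them, no floor. The front (-x side) is open; a back rail closes the foot of the back. Origin at counter level under the middle of the board; x points from the open front to the rail. It stands left or right, the tray on the other side
- riser_edge (a point): middle of the lower front edge of the riser's top board, 76 mm above the counter, at x = -35 mm, y = 0 of the riser. A 15 mm high scalloped trim stands on the board's back edge
- riser_rail (a point): middle of the front face of the riser's back rail, 15 mm above the counter, at x = +19 mm of the riser; the rail is 30 mm high and runs from end panel to end panel. A tin that touches it has its axis at x = -14 mm of the riser and sticks out 12 mm in front of the top board. A filled tin slides on the counter with less than 4 N
- tray: open bamboo tray fixed to the counter, 156 mm (x) by 280 mm (y) outside and 45 mm high; walls and floor 8 mm thick, clear inside 140 by 264 mm. Origin at the centre of its underside
- tin_a: round soap tin, bare grey metal, with its lid taped on, 66 mm across, 64 mm high, upright at first. Origin at the centre of its underside, z up its axis; the white paper label is on its +x side. All tins look alike: a filled one, with a block of soap inside, weighs 0.25 to 0.31 kg, an empty one 0.07 to 0.09 kg
- tin_a_label (a point): centre of the paper label on tin_a, on its curved side, 26 mm above its underside; a 16 mm wide paper seal runs from the label up over the lid's edge to near the lid's middle, so that the label's side shows from above
- tin_b: another such tin, to look at just like tin_a. Five or all six of the tins are there, in a loose row between the robot and the riser and tray, their axes 0.10 m or more apart; two or three of them are filled
- tin_b_label (a point): centre of the paper label on tin_b, as for tin_a
- tin_c: another such tin, to look at just like tin_a
- tin_c_label (a point): centre of the paper label on tin_c, as for tin_a
- tin_d: another such tin, to look at just like tin_a
- tin_d_label (a point): centre of the paper label on tin_d, as for tin_a
- tin_e: another such tin, to look at just like tin_a
- tin_e_label (a point): centre of the paper label on tin_e, as for tin_a
- tin_f: another such tin, to look at just like tin_a
- tin_f_label (a point): centre of the paper label on tin_f, as for tin_a
- bottle: bystander: green glass bottle in a blue wrap, 68 mm across, 200 mm high; origin under its centre. Leave alone
- carton_a: bystander: pink soap carton 75 x 95 x 55 mm; origin under its centre. Leave alone
- carton_b: bystander: pink soap carton 75 x 95 x 55 mm; origin under its centre. Leave alone
Things that resemble listed ones, but are neither listed nor needed, are in the scene too. Leave any purple look-alike of the tin_e alone. Leave any orange look-alike of the tin_c alone.

How it is judged:
At the end, for the whole second after the job is handed in: Every tin there is upright (within 6 degrees), at rest, and in its place: an empty one on the floor of the tray; a filled one standing on the counter under the riser, within about 5 mm of touching the back rail, its label facing out of the open front to within 25 degrees (angle between each of tin_a, tin_b, tin_c, tin_d, tin_e, tin_f's own z axis and vertical below 0.1 rad and linear speed of each of tin_a, tin_b, tin_c, tin_d, tin_e, tin_f below 0.02 m/s and ((x of tin_a in the frame of tray between -0.05 and 0.05 m and y of tin_a in the frame of tray between -0.11 and 0.11 m and z of tin_a in the frame of tray below 0.012 m and contact force between tin_a and anything else between 0.3 and 1.6 N) or (x of tin_a in the frame of riser between -0.02 and -0.008 m and y of tin_a in the frame of riser between -0.12 and 0.12 m and height (world z) of tin_a below 0.006 m and contact force between tin_a and anything else above 1.6 N and angle between the x axis of tin_a and the x axis of riser, either way round below 0.45 rad and x of tin_a_label in the frame of riser below -0.03 m)) and ((x of tin_b in the frame of tray between -0.05 and 0.05 m and y of tin_b in the frame of tray between -0.11 and 0.11 m and z of tin_b in the frame of tray below 0.012 m and contact force between tin_b and anything else between 0.3 and 1.6 N) or (x of tin_b in the frame of riser between -0.02 and -0.008 m and y of tin_b in the frame of riser between -0.12 and 0.12 m and height (world z) of tin_b below 0.006 m and contact force between tin_b and anything else above 1.6 N and angle between the x axis of tin_b and the x axis of riser, either way round below 0.45 rad and x of tin_b_label in the frame of riser below -0.03 m)) and ((x of tin_c in the frame of tray between -0.05 and 0.05 m and y of tin_c in the frame of tray between -0.11 and 0.11 m and z of tin_c in the frame of tray below 0.012 m and contact force between tin_c and anything else between 0.3 and 1.6 N) or (x of tin_c in the frame of riser between -0.02 and -0.008 m and y of tin_c in the frame of riser between -0.12 and 0.12 m and height (world z) of tin_c below 0.006 m and contact force between tin_c and anything else above 1.6 N and angle between the x axis of tin_c and the x axis of riser, either way round below 0.45 rad and x of tin_c_label in the frame of riser below -0.03 m)) and ((x of tin_d in the frame of tray between -0.05 and 0.05 m and y of tin_d in the frame of tray between -0.11 and 0.11 m and z of tin_d in the frame of tray below 0.012 m and contact force between tin_d and anything else between 0.3 and 1.6 N) or (x of tin_d in the frame of riser between -0.02 and -0.008 m and y of tin_d in the frame of riser between -0.12 and 0.12 m and height (world z) of tin_d below 0.006 m and contact force between tin_d and anything else above 1.6 N and angle between the x axis of tin_d and the x axis of riser, either way round below 0.45 rad and x of tin_d_label in the frame of riser below -0.03 m)) and ((x of tin_e in the frame of tray between -0.05 and 0.05 m and y of tin_e in the frame of tray between -0.11 and 0.11 m and z of tin_e in the frame of tray below 0.012 m and contact force between tin_e and anything else between 0.3 and 1.6 N) or (x of tin_e in the frame of riser between -0.02 and -0.008 m and y of tin_e in the frame of riser between -0.12 and 0.12 m and height (world z) of tin_e below 0.006 m and contact force between tin_e and anything else above 1.6 N and angle between the x axis of tin_e and the x axis of riser, either way round below 0.45 rad and x of tin_e_label in the frame of riser below -0.03 m)) and ((x of tin_f in the frame of tray between -0.05 and 0.05 m and y of tin_f in the frame of tray between -0.11 and 0.11 m and z of tin_f in the frame of tray below 0.012 m and contact force between tin_f and anything else between 0.3 and 1.6 N) or (x of tin_f in the frame of riser between -0.02 and -0.008 m and y of tin_f in the frame of riser between -0.12 and 0.12 m and height (world z) of tin_f below 0.006 m and contact force between tin_f and anything else above 1.6 N and angle between the x axis of tin_f and the x axis of riser, either way round below 0.45 rad and x of tin_f_label in the frame of riser below -0.03 m))).
It fails at once if the bottle or a pink carton is shifted more than 20 mm (distance of any of bottle, carton_a, carton_b from where it was at the start of the episode above 0.02 m).
Of tin_e, tin_f only 1 to 2 are there at a start; the rules pass over those that are not, and their reading is None.
Of soap_a, soap_b, soap_c, soap_d only 2 to 2 are there at a start; the rules pass over those that are not, and their reading is None.
At some moment in a run one of tin_a, tin_b, tin_c, tin_d, tin_e, tin_f may be knocked a few centimetres aside while the robot is not near it.
Once in a run the grip may slacken for a moment while it holds something.
It also fails if it takes over 210 s, if anything falls off the work surface, if the arm or the gripper's body presses on something with over 40 N, if the wrist force passes 120 N, or if a joint passes its speed limit or range.

## Working session

There is one attempt and no reset: what is moved stays moved. The work goes in short steps, Python scripts to look and compute and a tool call to move; the robot and the scene stay as the last step left them, time stands still between calls to the robot, and variables do not carry over. Pictures are saved under pics/ and viewed, and the job is handed in when it is done.

Besides the shell and the picture viewer there is one more tool, called after ">>>" as name(argument=value, ...), one argument or row to a line, values as JSON. arm_command: Moves the arm, as the interface text tells. Its arguments: {"type":"object","properties":{"gripper":{"type":"array"},"travel":{"type":"array"},"yaw":{"type":"array"},"newtons":{"type":"number"}},"required":["gripper","travel","yaw"]}

```bash
mkdir -p pics; cat > h.py <<'E'
import numpy as np, cv2
from bench import manip
def save(c,n,crop=None,s=1):
    im=c["color"][:,:,::-1]
    if crop: a,b,d,e=crop; im=im[b:e,a:d]
    if s!=1: im=cv2.resize(im,None,fx=s,fy=s,interpolation=cv2.INTER_CUBIC)
    cv2.imwrite("pics/"+n,im)
def K(c):
    f=240/np.tan(np.radians(c["vertical_fov"])/2)
    return np.array([[f,0,c["cx"]],[0,f,c["cy"]],[0,0,1]])
def w(c,p): return (np.array(c["T"])@np.r_[p,1])[:3]
def pix2plane(c,uv,z):
    p=cv2.undistortPoints(np.array(uv,float).reshape(-1,1,2),K(c),np.array(c["D"])).reshape(-1,2)
    T=np.array(c["T"]); d=np.c_[p,np.ones(len(p))]@T[:3,:3].T; o=T[:3,3]
    return o+d*((z-o[2])/d[:,2])[:,None]
def proj(c,P):
    T=np.linalg.inv(np.array(c["T"])); P=np.atleast_2d(P)
    r,_=cv2.Rodrigues(T[:3,:3]); return cv2.projectPoints(P.astype(float),r,T[:3,3],K(c),np.array(c["D"]))[0].reshape(-1,2)
E
python3 - <<'E'
from h import *
for n in("scene","top"):
    c=manip.capture(n); save(c,n+"0.png")
    print(n,np.round(c["T"],3).tolist(),c["vertical_fov"])
o=manip.get_obs(); print({k:np.round(v,3).tolist() for k,v in o.items()})
E
```

```text
scene [[-0.079, 0.718, -0.691, 1.363], [0.997, 0.062, -0.05, 0.052], [0.007, -0.693, -0.721, 0.998], [0.0, 0.0, 0.0, 1.0]] 54.59156245682016
top [[0.021, -0.992, 0.124, 0.317], [-1.0, -0.019, 0.018, -0.023], [-0.016, -0.124, -0.992, 1.586], [0.0, 0.0, 0.0, 1.0]] 44.723794175798396
{'time_s': 0.1, 'q': [-1.301, 0.307, 1.508, 0.0, 1.328, -0.073], 'qd': [-0.0, -0.001, -0.003, -0.0, 0.0, -0.0], 'tau': [0.0, -45.853, -25.261, -0.0, 0.006, 0.0], 'position': [0.193, -0.541, 0.241], 'eef_rot': [-0.12, -0.697, -0.121, 0.697], 'contact_force': [-0.322, -0.215, 0.356], 'moment': [0.006, 0.005, 0.009], 'opening': 0.085}
```

View pics/scene0.png

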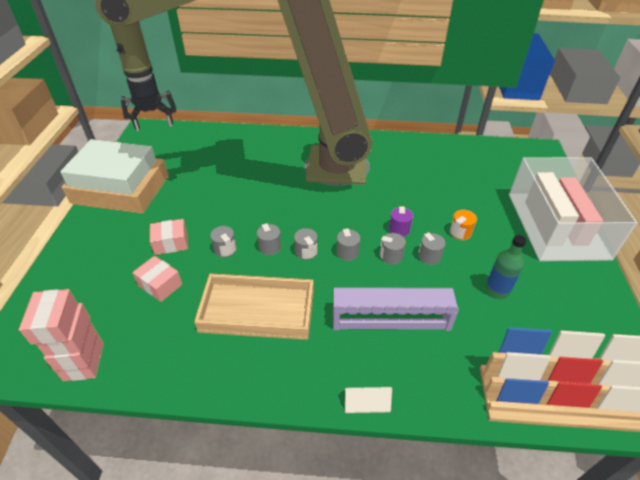

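View pics/top0.png

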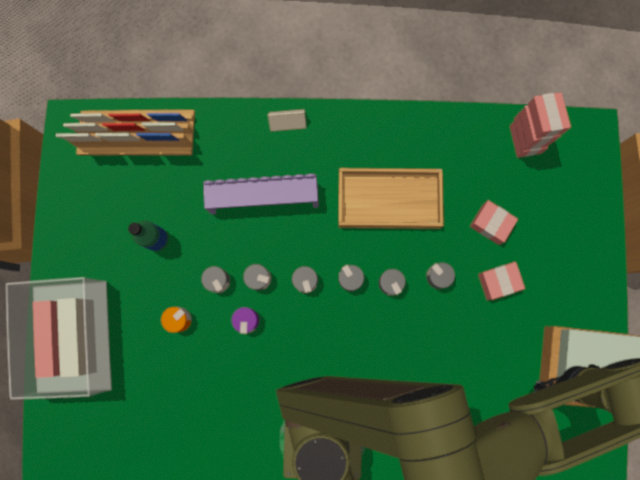

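The grey tins in the top view are at about (215,279), (257,277), (305,280), (351,277), (393,282) and (441,275). The orange look-alike at (175,320) and the purple one at (245,320) are not to be touched. The riser is at (261,193), the tray at (391,198), the bottle at (150,236) and the cartons at (495,222) and (502,281).

```bash
cat >> h.py <<'E'
def cloud(c):
    v,u=np.mgrid[0:480,0:640]; d=c["depth"]
    p=cv2.undistortPoints(np.stack([u,v],-1).reshape(-1,1,2).astype(float),K(c),np.array(c["D"])).reshape(480,640,2)
    P=np.dstack([p,np.ones((480,640))])*d[...,None]
    T=np.array(c["T"]); return P@T[:3,:3].T+T[:3,3]
def tins(c,verbose=True):
    W=cloud(c); h=cv2.cvtColor(c["color"],cv2.COLOR_RGB2HSV)
    m=((h[...,1]<70)&(W[...,2]>.05)&(W[...,2]<.082)&(W[...,0]>.35)&(W[...,0]<.95)&(abs(W[...,1])<.6)).astype(np.uint8)
    n,l,st,ce=cv2.connectedComponentsWithStats(m)
    out=[]
    for i in range(1,n):
        if not 150<st[i,4]<1500: continue
        mm=l==i; v,u=np.nonzero(mm)
        zt=np.median(W[mm][:,2])
        cn=max(cv2.findContours(mm.astype(np.uint8),0,2)[0],key=len)
        (cx,cy),r=cv2.minEnclosingCircle(cn)
        P=pix2plane(c,np.c_[u,v],.064 if zt<.068 else .072)
        q=c["color"][mm].min(1).astype(float)
        ctr=(P[:,:2].min(0)+P[:,:2].max(0))/2; 
        ctr=pix2plane(c,[(cx,cy)],.064 if zt<.068 else .072)[0,:2]
        b=q>165
        D=P[b][:,:2].mean(0)-ctr if b.any() else np.zeros(2)
        out.append((ctr,np.degrees(np.arctan2(D[1],D[0])),b.sum(),zt,(cx,cy),r,np.ptp(P[:,0]),np.ptp(P[:,1])))
        if verbose: print("xy",ctr.round(4),"label deg %.0f n%d len %.3f zt %.3f"%(out[-1][1],b.sum(),np.hypot(*D),zt),"px",round(cx),round(cy),"r%.1f"%r,"ext %.3f %.3f"%out[-1][6:])
    return out
E
python3 - <<'E'
from h import *
c=manip.capture("top"); tins(c)
for L in("riser","riser_edge","riser_rail","tray","bottle","carton_a","tin_a","tin_a_label"):
    for d in manip.landmark_of(L,c): print(L,round(d["conf"],2),w(c,d["at"]).round(3))
s=manip.capture("scene")
for L in("riser","riser_edge","riser_rail","tray","tin_a_label"):
    for d in manip.landmark_of(L,s): print("S",L,round(d["conf"],2),w(s,d["at"]).round(3))
W=cloud(c)
save(c,"t1.png",(190,160,460,300),2.9)
h=cv2.cvtColor(c["color"],cv2.COLOR_RGB2HSV)
m=((h[...,0]>120)&(h[...,0]<150)&(W[...,2]>.08)&(W[...,2]<.092)&(W[...,0]>.6)).astype(np.uint8); 
n,l,st,ce=cv2.connectedComponentsWithStats(m); i=1+st[1:,4].argmax()
v,u=np.nonzero(l==i); P=pix2plane(c,np.c_[u,v],.086)[:,:2].astype(np.float32); r=cv2.minAreaRect(P); print("riser",r,cv2.boxPoints(r).round(3).tolist())
m=((W[...,2]>.038)&(W[...,2]<.052)&(h[...,0]>8)&(h[...,0]<28)&(h[...,1]>60)&(W[...,0]>.5)&(W[...,0]<1)&(abs(W[...,1])<.4)).astype(np.uint8)
n,l,st,ce=cv2.connectedComponentsWithStats(m); i=1+st[1:,4].argmax()
v,u=np.nonzero(l==i); P=pix2plane(c,np.c_[u,v],.045)[:,:2].astype(np.float32); r=cv2.minAreaRect(P); print("tray",r,cv2.boxPoints(r).round(3).tolist())
E
```

```text
xy [ 0.5912 -0.4496] label deg 153 n15 len 0.021 zt 0.056 px 495 220 r14.8 ext 0.079 0.064
xy [ 0.4426 -0.3031] label deg 32 n8 len 0.020 zt 0.063 px 441 275 r13.0 ext 0.063 0.064
xy [0.4284 0.183 ] label deg -103 n7 len 0.022 zt 0.064 px 256 277 r12.9 ext 0.063 0.066
xy [ 0.432 -0.065] label deg 27 n9 len 0.023 zt 0.064 px 350 277 r12.8 ext 0.066 0.063
xy [0.42   0.2935] label deg -156 n9 len 0.020 zt 0.064 px 214 279 r12.8 ext 0.064 0.065
xy [0.4248 0.0558] label deg -162 n11 len 0.020 zt 0.064 px 304 279 r12.9 ext 0.066 0.063
xy [ 0.4308 -0.4707] label deg -165 n7 len 0.020 zt 0.056 px 504 280 r14.6 ext 0.077 0.048
xy [ 0.4228 -0.1745] label deg -151 n9 len 0.022 zt 0.064 px 392 282 r12.9 ext 0.066 0.063
riser 0.92 [0.652 0.178 0.002]
riser 0.53 [ 0.443 -0.306 -0.001]
riser 0.21 [ 0.391 -0.191  0.025]
riser_edge 0.97 [0.615 0.173 0.078]
riser_edge 0.44 [ 0.535  0.474 -0.001]
tray 0.97 [ 0.653 -0.169 -0.002]
bottle 0.66 [ 0.537  0.47  -0.002]
carton_a 0.91 [ 0.429 -0.47  -0.001]
carton_a 0.88 [ 0.592 -0.458 -0.001]
carton_a 0.44 [ 0.464 -0.285  0.029]
tin_a 0.94 [0.427 0.187 0.004]
[... 334 characters left out ...]
.175 0.076]
S riser_rail 0.78 [0.668 0.177 0.013]
S tray 0.59 [ 0.651 -0.175 -0.001]
S tin_a_label 0.67 [ 0.457 -0.05   0.023]
riser ((0.6523160338401794, 0.1774982362985611), (0.07211586087942123, 0.2984912395477295), 4.867393493652344) [[0.6039999723434448, 0.3230000138282776], [0.6290000081062317, 0.026000000536441803], [0.7009999752044678, 0.03200000151991844], [0.6759999990463257, 0.32899999618530273]]
tray ((0.6532022953033447, -0.16999123990535736), (0.15779055655002594, 0.27855610847473145), 0.5042139887809753) [[0.5730000138282776, -0.03099999949336052], [0.5759999752044678, -0.3100000023841858], [0.7329999804496765, -0.3089999854564667], [0.7310000061988831, -0.029999999329447746]]
```

View pics/t1.png

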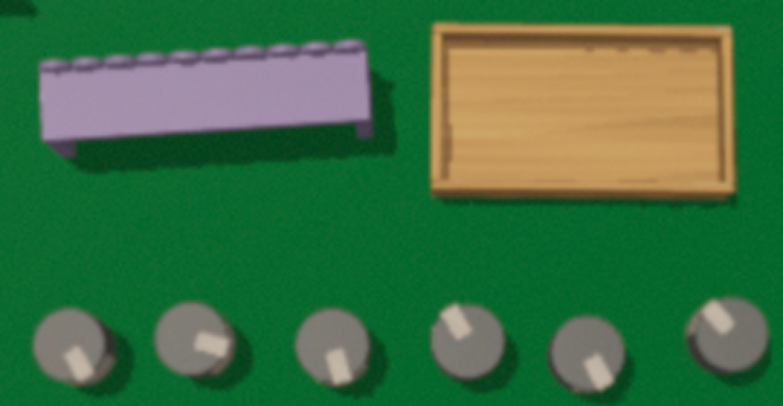

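```bash
cat >> h.py <<'E'
from scipy.spatial.transform import Rotation as Ro
def st():
    o=manip.get_obs(); q=o["eef_rot"]; R=Ro.from_quat([q[1],q[2],q[3],q[0]]).as_matrix(); return o,R
RX,RY,RT=0.6523,0.1775,np.radians(4.87)
def riser(x,y): return np.array([RX+x*np.cos(RT)-y*np.sin(RT),RY+x*np.sin(RT)+y*np.cos(RT)])
def inriser(p):
    d=np.array(p)[:2]-[RX,RY]; return np.array([d[0]*np.cos(RT)+d[1]*np.sin(RT),-d[0]*np.sin(RT)+d[1]*np.cos(RT)])
def go(x,y,z,jaw=None):
    """jaw: world angle (deg) of the jaw axis"""
    o,R=st(); d=R.T@(np.array([x,y,z])-o["position"])/.04
    a=np.degrees(np.arctan2(R[1,1],R[0,1]))
    print("t%.1f pos"%o["time_s"],np.round(o["position"],4),"jaw %.1f q6 %.2f open %.4f"%(a,o["q"][5],o["opening"]),"F",np.round(o["contact_force"],2),"tilt %.3f"%R[2,0])
    s="TRAVEL "+str(d.round(2).tolist())+" dist %.0fmm"%(np.linalg.norm(d)*40)
    if jaw is not None:
        dq1=np.arctan2(y,x)-o["q"][0]
        for k in(-2,-1,0,1,2):
            t=np.radians(jaw+180*k-a)   # ccw turn
            if abs(t)<6.3: s+=" | yaw %.2f (dq1 %.2f, q6 if A %.2f)"%(-t,dq1,o["q"][5]-t+dq1)
    print(s)
E
python3 -c "
from h import *
go(.4426,-.303,.12,-58)"
```

```text
t0.8 pos [ 0.1933 -0.5416  0.2423] jaw -70.4 q6 -0.07 open 0.0855 F [0.26 0.58 0.15] tilt -1.000
TRAVEL [3.06, -3.52, -7.88] dist 366mm | yaw 6.07 (dq1 0.70, q6 if A 6.70) | yaw 2.93 (dq1 0.70, q6 if A 3.55) | yaw -0.22 (dq1 0.70, q6 if A 0.41) | yaw -3.36 (dq1 0.70, q6 if A -2.73)
```

>>> arm_command(
  gripper=[85,85,85,85,85,85,85,85],
  travel=[
    [0,-1,-2],
    [1,-2,-4],
    [2,-3,-6],
    [3.06,-3.52,-7.88],
    [3.06,-3.52,-7.88],
    [3.06,-3.52,-7.88],
    [3.06,-3.52,-7.88],
    [3.06,-3.52,-7.88],
  ],
  yaw=[-0.22,-0.22,-0.22,-0.22,-0.22,-0.22,-0.22,-0.22],
  newtons=50,
)

```text
time_s: 1.65
position: [0.4445, -0.2996, 0.1182]
eef_rot: [-0.196, -0.679, -0.198, 0.679]
contact_force: [-0.2, 0.3, -0.4]
opening: 0.0851
```

```bash
python3 -c "
from h import *
go(.4426,-.303,.036,-58)"
```

```text
t1.6 pos [ 0.4445 -0.2996  0.1182] jaw -57.6 q6 0.33 open 0.0851 F [-0.24  0.27 -0.41] tilt -1.000
TRAVEL [2.05, 0.05, 0.09] dist 82mm | yaw 6.29 (dq1 0.07, q6 if A 6.69) | yaw 3.15 (dq1 0.07, q6 if A 3.55) | yaw 0.01 (dq1 0.07, q6 if A 0.41) | yaw -3.13 (dq1 0.07, q6 if A -2.73) | yaw -6.28 (dq1 0.07, q6 if A -5.87)
```

>>> arm_command(
  gripper=[85,85,85,60,60,60,60,60],
  travel=[
    [1,0,0],
    [2.05,0,0],
    [2.05,0,0],
    [2.05,0,0],
    [2.05,0,0],
    [2.05,0,0],
    [2.05,0,0],
    [2.05,0,0],
  ],
  yaw=[0,0,0,0,0,0,0,0],
)

```text
time_s: 2.45
position: [0.4435, -0.3038, 0.0394]
eef_rot: [0.197, 0.68, 0.195, -0.679]
contact_force: [-0.6, -0.2, 5.7]
opening: 0.065
```

```bash
python3 -c "
from h import *
go(.4426,-.303,.066,-58)"
```

```text
t2.5 pos [ 0.4435 -0.3038  0.0394] jaw -57.8 q6 0.33 open 0.0650 F [-0.64 -0.19  5.68] tilt -1.000
TRAVEL [-0.67, -0.03, 0.01] dist 27mm | yaw 6.29 (dq1 0.08, q6 if A 6.70) | yaw 3.15 (dq1 0.08, q6 if A 3.55) | yaw 0.00 (dq1 0.08, q6 if A 0.41) | yaw -3.14 (dq1 0.08, q6 if A -2.73) | yaw -6.28 (dq1 0.08, q6 if A -5.87)
```

>>> arm_command(
  gripper=[60,60,60,60,60,60,60],
  travel=[
    [-0.3,0,0],
    [-0.6,0,0],
    [-0.6,0,0],
    [-0.6,0,0],
    [-0.6,0,0],
    [-0.6,0,0],
    [-0.6,0,0],
  ],
  yaw=[0,0,0,0,0,0,0],
)

```text
time_s: 3.15
position: [0.4425, -0.3028, 0.0614]
eef_rot: [-0.196, -0.679, -0.197, 0.68]
contact_force: [0.8, 0.2, -1.3]
opening: 0.0652
```

```bash
cat >> h.py <<'E'
def weigh():
    f=[]
    for i in range(3):
        manip.capture("top"); f.append(manip.get_obs()["contact_force"])
    print("F",np.round(f,2).tolist())
E
python3 -c "
from h import *
weigh()
go(.4426,-.303,.066,-58)"
```

```text
F [[-0.95, -0.94, -0.89], [0.45, 0.17, -1.04], [0.2, -0.67, -0.15]]
t3.3 pos [ 0.4427 -0.3029  0.0616] jaw -57.8 q6 0.33 open 0.0655 F [ 0.2  -0.67 -0.15] tilt -1.000
TRAVEL [-0.11, 0.0, 0.0] dist 4mm | yaw 6.29 (dq1 0.08, q6 if A 6.70) | yaw 3.15 (dq1 0.08, q6 if A 3.55) | yaw 0.00 (dq1 0.08, q6 if A 0.41) | yaw -3.14 (dq1 0.08, q6 if A -2.73) | yaw -6.28 (dq1 0.08, q6 if A -5.87)
```

```bash
python3 -c "
from h import *
go(.671,-.263,.11,0.5)"
```

```text
t3.3 pos [ 0.4427 -0.3029  0.0616] jaw -57.8 q6 0.33 open 0.0655 F [ 0.2  -0.67 -0.15] tilt -1.000
TRAVEL [-1.21, 2.2, -5.36] dist 237mm | yaw 5.27 (dq1 0.31, q6 if A 5.90) | yaw 2.12 (dq1 0.31, q6 if A 2.76) | yaw -1.02 (dq1 0.31, q6 if A -0.38) | yaw -4.16 (dq1 0.31, q6 if A -3.52)
```

>>> arm_command(
  gripper=[60,60,60,60,60,60,60,60],
  travel=[
    [-1,0,0],
    [-1.21,0.4,-1],
    [-1.21,0.8,-2],
    [-1.21,1.2,-3],
    [-1.21,1.6,-4],
    [-1.21,2,-5],
    [-1.21,2.2,-5.36],
    [-1.21,2.2,-5.36],
  ],
  yaw=[-0.15,-0.3,-0.45,-0.6,-0.75,-0.9,-1.02,-1.02],
)

```text
time_s: 4.1
position: [0.674, -0.2623, 0.1095]
eef_rot: [0.504, 0.497, 0.503, -0.496]
contact_force: [-0.5, 0.7, -1.3]
opening: 0.0652
```

```bash
python3 -c "
from h import *
go(.671,-.263,.048,0.5)"
```

```text
t4.1 pos [ 0.674  -0.2623  0.1095] jaw 0.9 q6 -0.45 open 0.0652 F [-0.52  0.73 -1.32] tilt -1.000
TRAVEL [1.54, -0.08, 0.02] dist 62mm | yaw 6.29 (dq1 0.06, q6 if A 5.90) | yaw 3.15 (dq1 0.06, q6 if A 2.76) | yaw 0.01 (dq1 0.06, q6 if A -0.38) | yaw -3.14 (dq1 0.06, q6 if A -3.52) | yaw -6.28 (dq1 0.06, q6 if A -6.67)
```

>>> arm_command(
  gripper=[60,60,60,60,60,60],
  travel=[
    [0.7,0,0],
    [1.3,0,0],
    [1.54,0,0],
    [1.54,0,0],
    [1.54,0,0],
    [1.54,0,0],
  ],
  yaw=[0,0,0,0,0,0],
)

```text
time_s: 4.7
position: [0.6707, -0.2634, 0.0491]
eef_rot: [0.503, 0.497, 0.503, -0.497]
contact_force: [0.6, -0.2, -0.3]
opening: 0.0656
```

```bash
python3 -c "
from h import *
go(.671,-.263,.048,0.5)"
```

```text
t4.7 pos [ 0.6707 -0.2634  0.0491] jaw 0.6 q6 -0.44 open 0.0656 F [ 0.59 -0.15 -0.27] tilt -1.000
TRAVEL [0.03, 0.01, -0.01] dist 1mm | yaw 6.29 (dq1 0.06, q6 if A 5.90) | yaw 3.14 (dq1 0.06, q6 if A 2.76) | yaw 0.00 (dq1 0.06, q6 if A -0.38) | yaw -3.14 (dq1 0.06, q6 if A -3.52) | yaw -6.28 (dq1 0.06, q6 if A -6.67)
```

Not clearly in contact yet, so I lower another 2 mm, open to 76, then lift.

>>> arm_command(
  gripper=[60,60,76,76,76,76,76,76],
  travel=[
    [0.05,0,0],
    [0.05,0,0],
    [0.05,0,0],
    [0.05,0,0],
    [0,0,0],
    [-1,0,0],
    [-2,0,0],
    [-2,0,0],
  ],
  yaw=[0,0,0,0,0,0,0,0],
)

```text
time_s: 5.5
position: [0.6752, -0.2648, 0.1358]
eef_rot: [0.507, 0.498, 0.499, -0.495]
contact_force: [0.6, -1.6, 0.3]
opening: 0.076
```

```bash
python3 -c "
from h import *
c=manip.capture('top'); tins(c)
save(c,'t2.png',(190,160,540,310),2.2)
go(.4228,-.1745,.12,-61)"
```

```text
xy [ 0.6699 -0.2608] label deg 94 n26 len 0.015 zt 0.072 px 426 189 r12.1 ext 0.065 0.040
xy [ 0.591  -0.4494] label deg -42 n78 len 0.021 zt 0.056 px 495 220 r14.9 ext 0.079 0.061
xy [0.4284 0.1832] label deg -100 n36 len 0.018 zt 0.064 px 256 277 r12.8 ext 0.063 0.066
xy [0.42   0.2935] label deg -154 n37 len 0.017 zt 0.064 px 214 279 r12.8 ext 0.064 0.065
xy [0.428  0.0616] label deg 0 n0 len 0.000 zt 0.064 px 302 278 r11.7 ext 0.058 0.036
xy [ 0.4308 -0.4707] label deg 32 n229 len 0.001 zt 0.056 px 504 280 r14.6 ext 0.077 0.048
t5.5 pos [ 0.6737 -0.2642  0.133 ] jaw 0.7 q6 -0.44 open 0.0759 F [-0.1   1.06  0.96] tilt -1.000
TRAVEL [0.27, -6.25, -2.32] dist 267mm | yaw 4.22 (dq1 0.04, q6 if A 3.81) | yaw 1.08 (dq1 0.04, q6 if A 0.67) | yaw -2.06 (dq1 0.04, q6 if A -2.47) | yaw -5.21 (dq1 0.04, q6 if A -5.61)
```

View pics/t2.png

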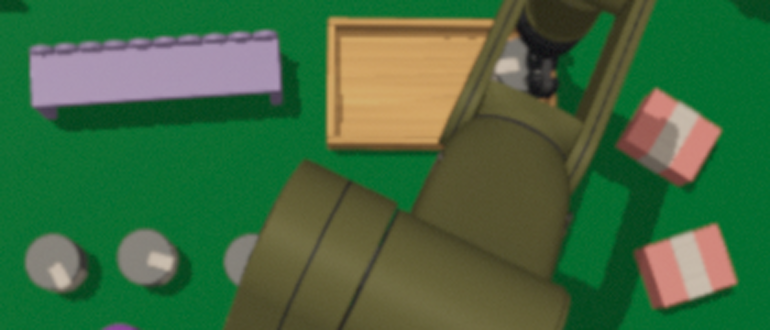

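>>> arm_command(
  gripper=[85,85,85,85,85,85,85,85],
  travel=[
    [0,-1,-0.4],
    [0,-2,-0.8],
    [0,-3,-1.2],
    [0.27,-4,-1.6],
    [0.27,-5,-2],
    [0.27,-6.25,-2.32],
    [0.27,-6.25,-2.32],
    [0.27,-6.25,-2.32],
  ],
  yaw=[0.14,0.28,0.42,0.56,0.7,0.84,0.98,1.08],
)

```text
time_s: 6.35
position: [0.4162, -0.1715, 0.1168]
eef_rot: [-0.173, -0.684, -0.175, 0.687]
contact_force: [0.9, 0.1, -0.3]
opening: 0.0852
```

```bash
python3 -c "
from h import *
c=manip.capture('scene'); save(c,'s2.png',(150,180,480,350),2.3)
for d in manip.landmark_of('tin_a',c): print(round(d['conf'],2),w(c,d['at']).round(3))
go(.4228,-.1745,.04,-61)"
```

```text
0.96 [ 0.429  0.057 -0.007]
0.93 [ 0.311  0.395 -0.001]
0.86 [0.431 0.184 0.003]
0.78 [ 0.426 -0.177 -0.   ]
0.76 [ 0.42   0.296 -0.003]
0.76 [ 0.319  0.206 -0.002]
0.69 [ 0.672 -0.265  0.006]
0.59 [ 0.438 -0.064  0.002]
t6.5 pos [ 0.4188 -0.1727  0.1173] jaw -61.2 q6 0.58 open 0.0850 F [-0.38  0.38 -0.04] tilt -1.000
TRAVEL [1.93, 0.09, -0.07] dist 77mm | yaw 6.28 (dq1 0.09, q6 if A 6.96) | yaw 3.14 (dq1 0.09, q6 if A 3.81) | yaw -0.00 (dq1 0.09, q6 if A 0.67) | yaw -3.15 (dq1 0.09, q6 if A -2.47) | yaw -6.29 (dq1 0.09, q6 if A -5.61)
```

View pics/s2.png

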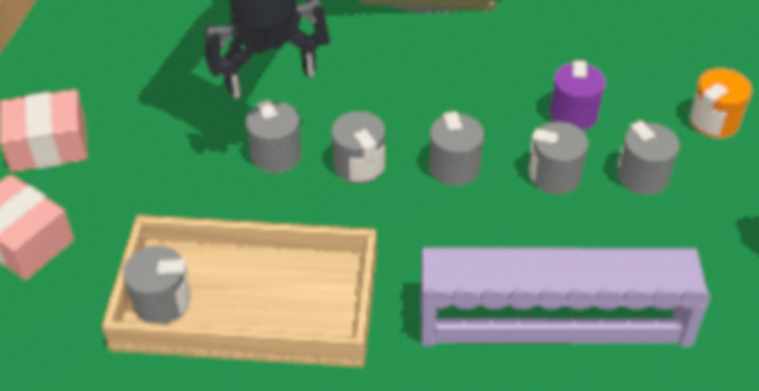

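The first tin is upright in the tray at about (158,283) in the crop, and the gripper is above the next tin at about (273,135).

>>> arm_command(
  gripper=[85,85,85,60,60,60,60,60],
  travel=[
    [1,0,0],
    [1.95,0,0],
    [1.95,0,0],
    [1.95,0,0],
    [1.95,0,0],
    [1.95,0,0],
    [1.95,0,0],
    [1.95,0,0],
  ],
  yaw=[0,0,0,0,0,0,0,0],
)

```text
time_s: 7.25
position: [0.4205, -0.1735, 0.0408]
eef_rot: [0.176, 0.685, 0.176, -0.684]
contact_force: [-0.9, -0.1, -0.5]
opening: 0.0652
```

>>> arm_command(
  gripper=[60,60,60,60,60,60,60,60],
  travel=[
    [-0.3,0,0],
    [-0.6,0,0],
    [-0.6,0,0],
    [-0.6,0,0],
    [-0.6,0,0],
    [-0.6,0,0],
    [-0.6,0,0],
    [-0.6,0,0],
  ],
  yaw=[0,0,0,0,0,0,0,0],
)

```text
time_s: 8.05
position: [0.4198, -0.1732, 0.0636]
eef_rot: [-0.176, -0.685, -0.176, 0.685]
contact_force: [0.5, -0.1, -0.7]
opening: 0.0648
```

```bash
sed -i 's/range(3):/range(6):/' h.py; python3 -c "
from h import *
weigh()
go(.636,-.2,.11,0.5)"
```

```text
F [[0.47, -0.27, -1.18], [0.06, 1.24, -0.3], [-0.39, 0.11, -1.4], [0.18, -0.17, -0.59], [0.12, -0.74, -1.29], [-0.73, 0.9, -0.93]]
t8.3 pos [ 0.42   -0.1732  0.0639] jaw -61.2 q6 0.58 open 0.0648 F [-0.73  0.9  -0.93] tilt -1.000
TRAVEL [-1.15, 3.19, -4.41] dist 223mm | yaw 5.21 (dq1 0.18, q6 if A 5.97) | yaw 2.06 (dq1 0.18, q6 if A 2.83) | yaw -1.08 (dq1 0.18, q6 if A -0.31) | yaw -4.22 (dq1 0.18, q6 if A -3.46)
```

>>> arm_command(
  gripper=[60,60,60,60,60,60,60,60],
  travel=[
    [-1,0,0],
    [-1.15,0.6,-0.8],
    [-1.15,1.2,-1.6],
    [-1.15,1.8,-2.4],
    [-1.15,2.4,-3.3],
    [-1.15,3,-4],
    [-1.15,3.19,-4.41],
    [-1.15,3.19,-4.41],
  ],
  yaw=[-0.14,-0.28,-0.42,-0.56,-0.7,-0.84,-0.98,-1.08],
)

```text
time_s: 9.15
position: [0.6396, -0.2003, 0.1095]
eef_rot: [0.505, 0.496, 0.504, -0.495]
contact_force: [0.5, -0.4, -1.1]
opening: 0.0651
```

```bash
python3 -c "
from h import *
manip.capture('top');manip.capture('top')
go(.636,-.2,.048,0.5)"
```

```text
t9.2 pos [ 0.6363 -0.1999  0.1091] jaw 0.7 q6 -0.38 open 0.0650 F [-0.12 -0.06 -1.12] tilt -1.000
TRAVEL [1.53, -0.01, 0.0] dist 61mm | yaw 6.29 (dq1 0.06, q6 if A 5.97) | yaw 3.15 (dq1 0.06, q6 if A 2.83) | yaw 0.00 (dq1 0.06, q6 if A -0.31) | yaw -3.14 (dq1 0.06, q6 if A -3.45) | yaw -6.28 (dq1 0.06, q6 if A -6.60)
```

>>> arm_command(
  gripper=[60,60,60,60,60,76,76,76],
  travel=[
    [0.7,0,0],
    [1.3,0,0],
    [1.53,0,0],
    [1.56,0,0],
    [1.56,0,0],
    [1.56,0,0],
    [1.56,0,0],
    [1.53,0,0],
  ],
  yaw=[0,0,0,0,0,0,0,0],
)

```text
time_s: 10.05
position: [0.6361, -0.2002, 0.0488]
eef_rot: [0.503, 0.497, 0.503, -0.497]
contact_force: [0.3, 0.8, 0.3]
opening: 0.076
```

>>> arm_command(
  gripper=[76,76,80,85],
  travel=[
    [-1,0,0],
    [-2,0,0],
    [-2,0,0],
    [-2,0,0],
  ],
  yaw=[0,0,0,0],
)

```text
time_s: 10.45
position: [0.6371, -0.2005, 0.1304]
eef_rot: [0.504, 0.498, 0.502, -0.497]
contact_force: [-0.1, 0.2, -1.2]
opening: 0.0852
```

```bash
python3 -c "
from h import *
c=manip.capture('scene'); save(c,'s3.png',(150,180,480,350),2.3)
for d in manip.landmark_of('tin_a',c): print(round(d['conf'],2),w(c,d['at']).round(3))
go(.432,-.065,.12,-63)"
```

```text
0.95 [0.309 0.392 0.001]
0.94 [ 0.432 -0.066  0.   ]
0.77 [ 0.673 -0.265  0.005]
0.7 [ 0.635 -0.199  0.008]
0.61 [0.429 0.18  0.002]
0.59 [ 0.428  0.054 -0.004]
0.58 [ 0.421  0.298 -0.001]
0.58 [ 0.319  0.207 -0.004]
t10.6 pos [ 0.6352 -0.1997  0.1278] jaw 0.7 q6 -0.38 open 0.0852 F [ 0.89 -0.52 -0.35] tilt -1.000
TRAVEL [0.21, -5.04, -3.43] dist 244mm | yaw 4.25 (dq1 0.22, q6 if A 4.09) | yaw 1.11 (dq1 0.22, q6 if A 0.95) | yaw -2.03 (dq1 0.22, q6 if A -2.19) | yaw -5.17 (dq1 0.22, q6 if A -5.33)
```

View pics/s3.png

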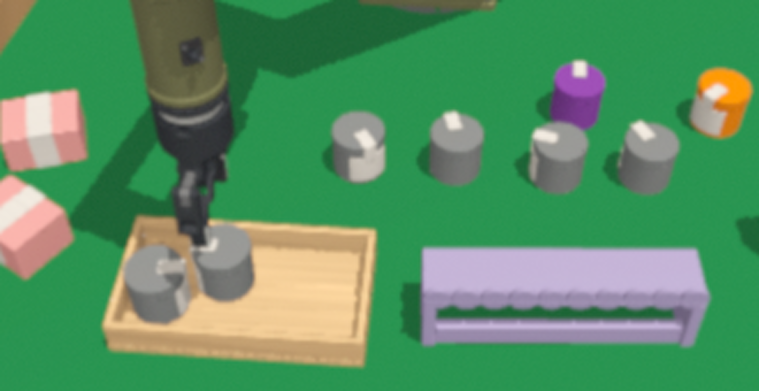

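Both tins are upright in the tray at (158,283) and (223,263) in the crop. Next is the tin at (358,147).

>>> arm_command(
  gripper=[85,85,85,85,85,85,85,85],
  travel=[
    [0,-0.8,-0.5],
    [0,-1.7,-1.1],
    [0.21,-2.6,-1.7],
    [0.21,-3.4,-2.3],
    [0.21,-4.2,-2.9],
    [0.21,-5.04,-3.43],
    [0.21,-5.04,-3.43],
    [0.21,-5.04,-3.43],
  ],
  yaw=[0.14,0.28,0.42,0.56,0.7,0.84,0.98,1.11],
)

```text
time_s: 11.35
position: [0.4297, -0.0641, 0.119]
eef_rot: [-0.163, -0.686, -0.165, 0.689]
contact_force: [-0.5, -0.3, -0.6]
opening: 0.085
```

```bash
python3 -c "
from h import *
manip.capture('top');manip.capture('top')
go(.432,-.065,.04,-63)"
```

```text
t11.4 pos [ 0.4314 -0.0648  0.1193] jaw -62.9 q6 0.85 open 0.0849 F [-0.13  0.17 -0.39] tilt -1.000
TRAVEL [1.98, 0.02, -0.01] dist 79mm | yaw 6.28 (dq1 0.10, q6 if A 7.23) | yaw 3.14 (dq1 0.10, q6 if A 4.09) | yaw 0.00 (dq1 0.10, q6 if A 0.95) | yaw -3.14 (dq1 0.10, q6 if A -2.19) | yaw -6.28 (dq1 0.10, q6 if A -5.33)
```

>>> arm_command(
  gripper=[85,85,85,60,60,60,60,60],
  travel=[
    [1,0,0],
    [1.98,0,0],
    [1.98,0,0],
    [1.98,0,0],
    [1.98,0,0],
    [1.98,0,0],
    [1.98,0,0],
    [1.98,0,0],
  ],
  yaw=[0,0,0,0,0,0,0,0],
)

```text
time_s: 12.25
position: [0.4334, -0.0654, 0.042]
eef_rot: [0.166, 0.688, 0.165, -0.687]
contact_force: [0.3, -0.3, -3.1]
opening: 0.0651
```

>>> arm_command(
  gripper=[60,60,60,60,60,60,60,60],
  travel=[
    [-0.3,0,0],
    [-0.6,0,0],
    [-0.6,0,0],
    [-0.6,0,0],
    [-0.6,0,0],
    [-0.6,0,0],
    [-0.6,0,0],
    [-0.6,0,0],
  ],
  yaw=[0,0,0,0,0,0,0,0],
)

```text
time_s: 13.05
position: [0.4326, -0.0652, 0.0648]
eef_rot: [-0.165, -0.687, -0.166, 0.688]
contact_force: [-0.4, -0.6, -2.5]
opening: 0.0653
```

```bash
python3 -c "
from h import *
weigh()
go(.671,-.137,.11,0.5)
print(riser(-.075,-.085)); go(*riser(-.075,-.085),.065,94.9)"
```

```text
F [[0.11, 0.12, -3.31], [-1.23, -0.78, -2.94], [0.27, -0.55, -2.31], [-0.33, -1.08, -3.52], [0.05, -0.35, -3.24], [-0.62, -0.21, -4.12]]
t13.3 pos [ 0.4328 -0.0653  0.0651] jaw -62.9 q6 0.85 open 0.0654 F [-0.62 -0.21 -4.12] tilt -1.000
TRAVEL [-1.12, 4.31, -4.48] dist 253mm | yaw 5.18 (dq1 0.04, q6 if A 6.07) | yaw 2.03 (dq1 0.04, q6 if A 2.93) | yaw -1.11 (dq1 0.04, q6 if A -0.21) | yaw -4.25 (dq1 0.04, q6 if A -3.35)
[0.58478685 0.08643972]
t13.3 pos [ 0.4328 -0.0653  0.0651] jaw -62.9 q6 0.85 open 0.0654 F [-0.62 -0.21 -4.12] tilt -1.000
TRAVEL [0.0, -1.65, -5.11] dist 215mm | yaw 3.53 (dq1 0.39, q6 if A 4.77) | yaw 0.39 (dq1 0.39, q6 if A 1.63) | yaw -2.75 (dq1 0.39, q6 if A -1.51) | yaw -5.90 (dq1 0.39, q6 if A -4.65)
```

>>> arm_command(
  gripper=[60,60,60,60,60,60,60,60],
  travel=[
    [0,0.5,-1],
    [0,1,-2],
    [0,1.5,-3],
    [0,1.7,-3.4],
    [0,1,-3.7],
    [0,0,-4.2],
    [0,-1,-4.8],
    [0,-1.65,-5.11],
  ],
  yaw=[-0.14,-0.28,-0.42,-0.56,-0.7,-0.84,-0.98,-1.12],
)

```text
time_s: 14.15
position: [0.5783, 0.0866, 0.0633]
eef_rot: [0.505, 0.489, 0.509, -0.497]
contact_force: [-9.2, -8.0, -1.6]
opening: 0.0634
```

```bash
python3 -c "
from h import *
go(*riser(-.075,-.085),.05,94.9)"
```

```text
t14.2 pos [0.5783 0.0866 0.0633] jaw 1.6 q6 0.05 open 0.0634 F [-9.17 -7.97 -1.56] tilt -1.000
TRAVEL [0.33, 0.17, 0.01] dist 15mm | yaw 4.66 (dq1 0.07, q6 if A 4.78) | yaw 1.51 (dq1 0.07, q6 if A 1.63) | yaw -1.63 (dq1 0.07, q6 if A -1.51) | yaw -4.77 (dq1 0.07, q6 if A -4.65)
```

The finger has met the riser's front edge while the jaws point along x. I back off and finish the turn farther out.

>>> arm_command(
  gripper=[60,60,60,60,60,60,60,60],
  travel=[
    [0,-1,0],
    [0,-1.5,0],
    [0,-1.5,0],
    [0,-1.5,0],
    [0,-1.5,0],
    [0,-1.5,0],
    [0,-1.5,0],
    [0,-1.5,0],
  ],
  yaw=[0,0,-0.14,-0.28,-0.42,-0.56,-0.7,-0.84],
)

```text
time_s: 14.95
position: [0.5245, 0.0853, 0.0649]
eef_rot: [0.664, 0.243, 0.664, -0.244]
contact_force: [-0.9, -0.6, -3.2]
opening: 0.0632
```

```bash
python3 -c "
from h import *
c=manip.capture('scene'); save(c,'s4.png',(150,180,480,350),2.3)
c=manip.capture('top'); save(c,'t4.png',(190,160,460,310),2.8)
go(*riser(-.11,-.085),.055,94.9)"
```

```text
t15.1 pos [0.5245 0.0853 0.0649] jaw 49.4 q6 -0.78 open 0.0629 F [-0.41 -0.05 -3.07] tilt -1.000
TRAVEL [0.25, 0.38, 0.51] dist 27mm | yaw 5.49 (dq1 0.07, q6 if A 4.78) | yaw 2.35 (dq1 0.07, q6 if A 1.64) | yaw -0.79 (dq1 0.07, q6 if A -1.51) | yaw -3.94 (dq1 0.07, q6 if A -4.65)
```

View pics/s4.png

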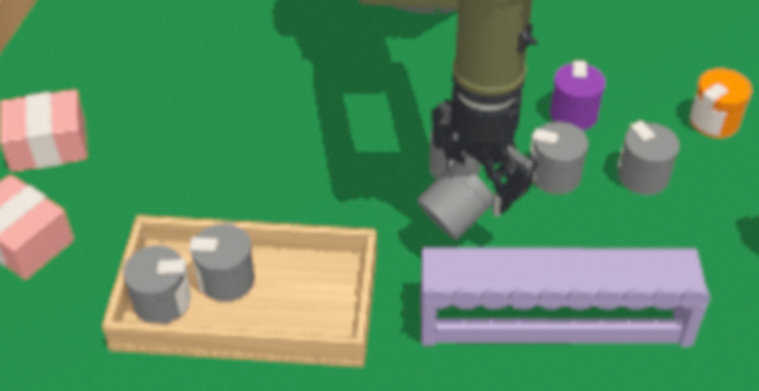

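View pics/t4.png

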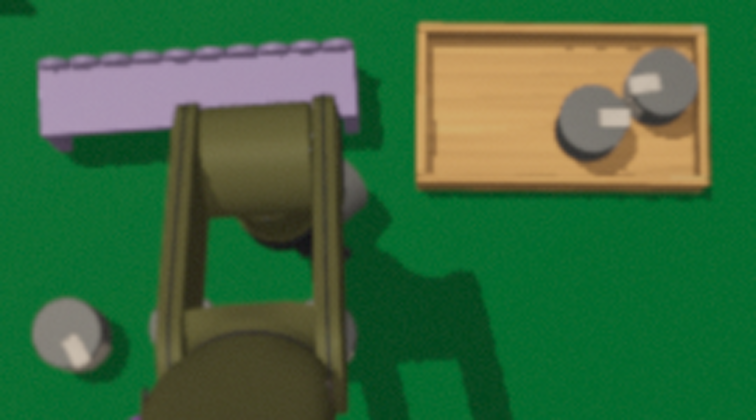

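The held tin has swung in the grip and now tilts at about (455,205) in the scene crop. I'll measure that before mending it.

```bash
python3 -c "
from h import *
c=manip.capture('scene'); save(c,'s5.png',(310,210,400,290),8)
W=cloud(c)
m=np.zeros((480,640),bool)
for d in manip.silhouettes('tin_a',c):
    mm=d['mask']; P=W[mm]; print(round(d['conf'],2),P.mean(0).round(3),P.min(0).round(3),P.max(0).round(3),mm.sum())
    if abs(P[:,0].mean()-.54)<.05 and abs(P[:,1].mean()-.085)<.05: np.save('m.npy',P); np.save('mm.npy',mm)
"
```

```text
0.98 [0.436 0.291 0.045] [ 0.324  0.052 -0.005] [1.363 0.342 0.998] 659
0.87 [0.57  0.059 0.096] [ 0.463  0.017 -0.004] [1.363 0.102 0.998] 640
0.79 [ 0.65  -0.193  0.057] [ 0.584 -0.228  0.004] [1.363 0.052 0.998] 755
0.76 [0.328 0.393 0.046] [ 0.206  0.052 -0.005] [1.363 0.454 0.998] 592
0.75 [0.341 0.206 0.057] [ 0.211  0.052 -0.004] [1.363 0.241 0.998] 541
0.58 [0.45  0.181 0.052] [ 0.334  0.052 -0.005] [1.363 0.226 0.998] 630
0.52 [0.453 0.042 0.033] [ 0.411  0.021 -0.007] [0.539 0.083 0.11 ] 117
```

View pics/s5.png

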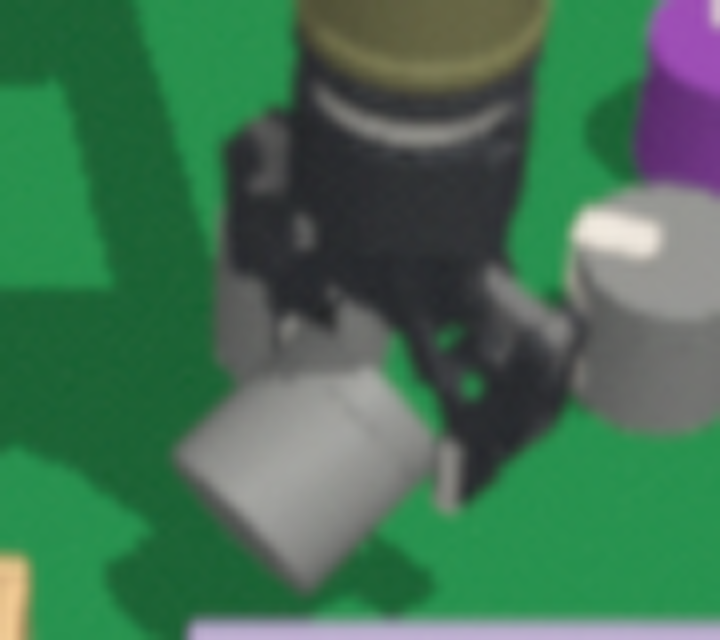

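```bash
python3 -c "
from h import *
from scipy.optimize import least_squares
P=np.load('m.npy'); P=P[(P[:,0]<.7)&(P[:,2]<.12)&(P[:,2]>.002)]
print(len(P),P.min(0),P.max(0))
best=None
for th in range(0,90,20):
  for ph in range(0,360,45):
    a0=[np.radians(th),np.radians(ph)]
    def f(x):
        d=np.array([np.sin(x[0])*np.cos(x[1]),np.sin(x[0])*np.sin(x[1]),np.cos(x[0])])
        r=P-x[2:5]; s=r@d; rad=np.linalg.norm(r-s[:,None]*d,axis=1)
        # sdf capped cylinder
        dx=rad-.033; dz=abs(s)-.032
        return np.where((dx>0)&(dz>0),np.hypot(np.maximum(dx,0),np.maximum(dz,0)),np.maximum(dx,dz))
    r=least_squares(f,a0+[.535,.07,.05],loss='soft_l1',f_scale=.003)
    if best is None or r.cost<best.cost: best=r
x=best.x; d=np.array([np.sin(x[0])*np.cos(x[1]),np.sin(x[0])*np.sin(x[1]),np.cos(x[0])])
print('axis up',d.round(3),'tilt',np.degrees(np.arccos(d[2])),'ctr',x[2:].round(4),best.cost,np.abs(best.fun).mean())
o,R=st(); print('pads',(o['position']-R[:,0]*.008).round(4),'jaw',R[:,1].round(2))
"
```

```text
629 [0.52566559 0.017041   0.04050015] [0.59702259 0.10038093 0.11901661]
axis up [-0.636  0.661  0.399] tilt 66.50108478548024 ctr [0.5517 0.0579 0.0753] 0.0008713391493945606 0.001395129422644969
pads [0.5245 0.0853 0.073 ] jaw [ 0.65  0.76 -0.  ]
```

The tin hangs about 66° off, swung purely about the jaw axis and held near its lid. I'll lower the grip force so that it swings upright under its own weight.

>>> arm_command(
  gripper=[60,60,60,60],
  travel=[
    [-0.1,0,0],
    [-0.1,0,0],
    [-0.1,0,0],
    [-0.1,0,0],
  ],
  yaw=[0,0,0,0],
  newtons=20,
)

```text
time_s: 15.55
position: [0.5248, 0.0852, 0.0692]
eef_rot: [0.663, 0.246, 0.663, -0.246]
contact_force: [0.0, 0.2, -3.1]
opening: 0.0634
```

```bash
cat >> h.py <<'E'
def fit(c,near):
    from scipy.optimize import least_squares
    W=cloud(c); best=None
    for dd in manip.silhouettes('tin_a',c):
        P=W[dd['mask']]; P=P[(P[:,0]<.8)&(P[:,2]<.16)&(P[:,2]>.003)]
        if len(P)<60 or np.hypot(*(np.median(P,0)[:2]-near))>.06: continue
        m0=np.median(P,0)-[.02,0,.015]
        for th in range(0,100,25):
          for ph in range(0,360,60):
            def f(x):
                d=np.array([np.sin(x[0])*np.cos(x[1]),np.sin(x[0])*np.sin(x[1]),np.cos(x[0])])
                r=P-x[2:5]; s=r@d; rad=np.linalg.norm(r-s[:,None]*d,axis=1)
                dx=rad-.033; dz=abs(s)-.032
                return np.where((dx>0)&(dz>0),np.hypot(np.maximum(dx,0),np.maximum(dz,0)),np.maximum(dx,dz))
            r=least_squares(f,[np.radians(th),np.radians(ph),*m0],loss='soft_l1',f_scale=.003)
            if best is None or r.cost<best.cost: best=r
    if best is None: print("no fit"); return
    x=best.x; d=np.array([np.sin(x[0])*np.cos(x[1]),np.sin(x[0])*np.sin(x[1]),np.cos(x[0])]); d*=np.sign(d[2])
    print('axis',d.round(3),'tilt %.1f'%np.degrees(np.arccos(d[2])),'ctr',x[2:].round(4),"base",(x[2:]-.032*d).round(4),"err %.4f"%np.abs(best.fun).mean())
E
python3 -c "
from h import *
c=manip.capture('scene'); save(c,'s6.png',(310,210,400,290),8)
go(*riser(-.11,-.085),.055,94.9)
fit(c,[.54,.07])"
```

```text
t15.6 pos [0.5247 0.0853 0.0691] jaw 49.4 q6 -0.78 open 0.0634 F [-0.53 -0.06 -2.62] tilt -1.000
TRAVEL [0.35, 0.38, 0.51] dist 29mm | yaw 5.49 (dq1 0.07, q6 if A 4.78) | yaw 2.35 (dq1 0.07, q6 if A 1.64) | yaw -0.79 (dq1 0.07, q6 if A -1.51) | yaw -3.94 (dq1 0.07, q6 if A -4.65)
axis [-0.634  0.66   0.403] tilt 66.2 ctr [0.5518 0.0578 0.0795] base [0.5721 0.0367 0.0666] err 0.0015
```

View pics/s6.png

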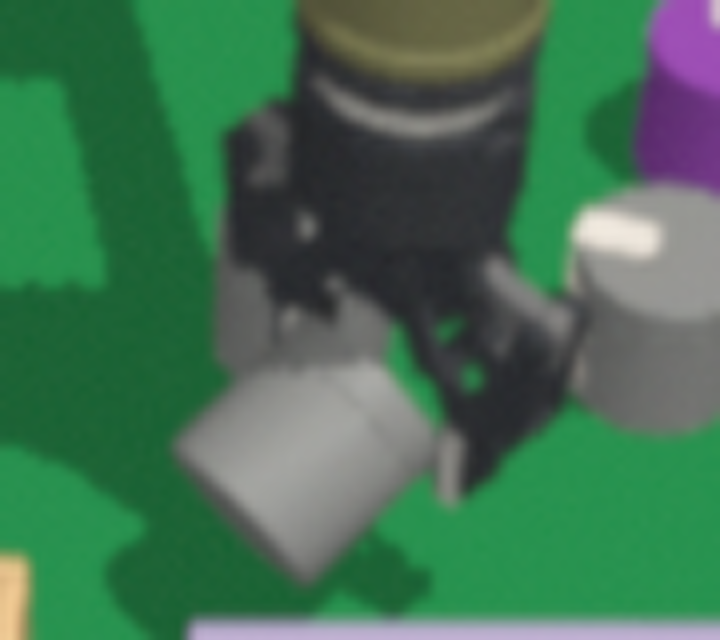

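>>> arm_command(
  gripper=[60,60,60,60,60,60,60,60],
  travel=[
    [-1.2,0,0],
    [-1.2,0,0],
    [-0.6,0,0],
    [0.1,0,0],
    [-1.1,0,0],
    [-1.1,0,0],
    [-0.5,0,0],
    [0,0,0],
  ],
  yaw=[0,0,0,0,0,0,0,0],
)

```text
time_s: 16.45
position: [0.5254, 0.0853, 0.0691]
eef_rot: [0.664, 0.246, 0.662, -0.245]
contact_force: [-0.9, -0.6, -3.2]
opening: 0.0635
```

```bash
python3 -c "
from h import *
c=manip.capture('scene')
go(*riser(-.11,-.085),.055,94.9)
fit(c,[.54,.07])"
```

```text
t16.5 pos [0.5227 0.0851 0.0659] jaw 49.4 q6 -0.78 open 0.0634 F [-2.33 -0.49 -4.73] tilt -1.000
TRAVEL [0.27, 0.41, 0.54] dist 29mm | yaw 5.49 (dq1 0.07, q6 if A 4.78) | yaw 2.35 (dq1 0.07, q6 if A 1.64) | yaw -0.79 (dq1 0.07, q6 if A -1.51) | yaw -3.94 (dq1 0.07, q6 if A -4.65)
axis [-0.624  0.653  0.43 ] tilt 64.6 ctr [0.5521 0.0585 0.0786] base [0.5721 0.0376 0.0648] err 0.0014
```

Jerking did not move it. The riser board can do it: lower, slip the tilted bottom end under the board's front edge, then raise so that the board turns the tin upright.

```bash
python3 -c "
from h import *
go(*riser(-.15,-.05),.068,94.9)"
```

```text
t16.6 pos [0.5222 0.085  0.0669] jaw 49.4 q6 -0.78 open 0.0637 F [-0.73 -0.68 -2.25] tilt -1.000
TRAVEL [-0.02, 0.32, -0.77] dist 34mm | yaw 5.49 (dq1 0.14, q6 if A 4.85) | yaw 2.35 (dq1 0.14, q6 if A 1.71) | yaw -0.79 (dq1 0.14, q6 if A -1.43) | yaw -3.94 (dq1 0.14, q6 if A -4.58)
```

>>> arm_command(
  gripper=[60,60,60,60,60,60,60,60],
  travel=[
    [0,0.1,-0.2],
    [0,0.2,-0.5],
    [0,0.32,-0.77],
    [0,0.32,-0.77],
    [0,0.32,-0.77],
    [0,0.32,-0.77],
    [0,0.32,-0.77],
    [0,0.32,-0.77],
  ],
  yaw=[-0.13,-0.26,-0.39,-0.52,-0.65,-0.79,-0.79,-0.79],
  newtons=25,
)

```text
time_s: 17.35
position: [0.51, 0.115, 0.0699]
eef_rot: [0.707, -0.028, 0.706, 0.028]
contact_force: [-0.0, -0.2, -2.3]
opening: 0.0634
```

```bash
python3 -c "
from h import *
c=manip.capture('scene')
go(*riser(-.15,-.05),.037,94.9)
fit(c,[.56,.11]); save(c,'s7.png',(310,210,430,300),6)"
```

```text
t17.4 pos [0.5099 0.115  0.0697] jaw 94.5 q6 -1.51 open 0.0636 F [-0.12  0.02 -2.97] tilt -1.000
TRAVEL [0.82, 0.0, -0.07] dist 33mm | yaw 6.28 (dq1 0.08, q6 if A 4.85) | yaw 3.13 (dq1 0.08, q6 if A 1.71) | yaw -0.01 (dq1 0.08, q6 if A -1.43) | yaw -3.15 (dq1 0.08, q6 if A -4.57) | yaw -6.29 (dq1 0.08, q6 if A -7.72)
axis [-0.904  0.02   0.427] tilt 64.7 ctr [0.5469 0.114  0.0791] base [0.5758 0.1134 0.0654] err 0.0013
```

View pics/s7.png

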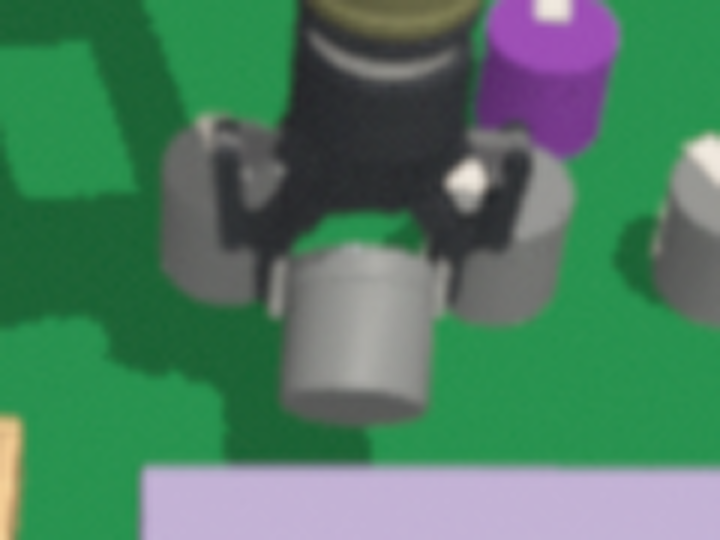

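>>> arm_command(
  gripper=[60,60,60,60,60,60,60],
  travel=[
    [0.4,0,0],
    [0.76,0,0],
    [0.76,0,0.3],
    [0.76,0,0.7],
    [0.76,0,1.17],
    [0.76,0,1.17],
    [0.76,0,1.17],
  ],
  yaw=[0,0,0,0,0,0,0],
)

```text
time_s: 18.15
position: [0.5569, 0.1188, 0.039]
eef_rot: [0.707, -0.028, 0.706, 0.028]
contact_force: [0.2, -0.4, -3.1]
opening: 0.063
```

```bash
python3 -c "
from h import *
c=manip.capture('scene')
go(*riser(-.10,-.05),.037,94.9)
fit(c,[.60,.11]); save(c,'s8.png',(310,210,430,330),5)"
```

```text
t18.2 pos [0.5558 0.1187 0.0388] jaw 94.6 q6 -1.52 open 0.0633 F [ 0.01 -0.85 -2.14] tilt -1.000
TRAVEL [0.05, 0.01, 0.03] dist 2mm | yaw 6.28 (dq1 0.07, q6 if A 4.84) | yaw 3.14 (dq1 0.07, q6 if A 1.70) | yaw -0.00 (dq1 0.07, q6 if A -1.45) | yaw -3.15 (dq1 0.07, q6 if A -4.59) | yaw -6.29 (dq1 0.07, q6 if A -7.73)
axis [-0.897  0.001  0.443] tilt 63.7 ctr [0.5957 0.1181 0.0473] base [0.6244 0.1181 0.0332] err 0.0015
```

View pics/s8.png

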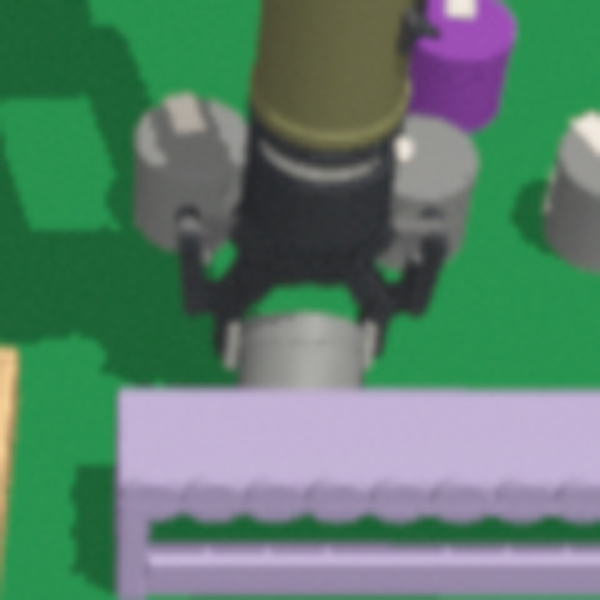

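>>> arm_command(
  gripper=[60,60,60,60,60,60],
  travel=[
    [-0.3,0,0],
    [-0.5,0,0.1],
    [-0.7,0,0.1],
    [-0.9,0,0.2],
    [-1,0,0.2],
    [-1,0,0.2],
  ],
  yaw=[0,0,0,0,0,0],
)

```text
time_s: 18.85
position: [0.5588, 0.1183, 0.0787]
eef_rot: [0.703, -0.029, 0.71, 0.028]
contact_force: [-8.1, -2.7, -4.4]
opening: 0.0632
```

```bash
python3 -c "
from h import *
c=manip.capture('scene')
go(*riser(-.10,-.05),.037,94.9)
fit(c,[.60,.11]); save(c,'s9.png',(310,210,430,330),5)"
```

```text
t18.9 pos [0.5587 0.1182 0.0785] jaw 94.6 q6 -1.52 open 0.0635 F [-6.98 -3.25 -3.91] tilt -1.000
TRAVEL [1.04, 0.03, -0.03] dist 42mm | yaw 6.28 (dq1 0.08, q6 if A 4.84) | yaw 3.14 (dq1 0.08, q6 if A 1.70) | yaw -0.00 (dq1 0.08, q6 if A -1.44) | yaw -3.15 (dq1 0.08, q6 if A -4.59) | yaw -6.29 (dq1 0.08, q6 if A -7.73)
axis [-0.453  0.009  0.892] tilt 26.9 ctr [0.5854 0.1174 0.073 ] base [0.5998 0.1171 0.0445] err 0.0011
```

View pics/s9.png

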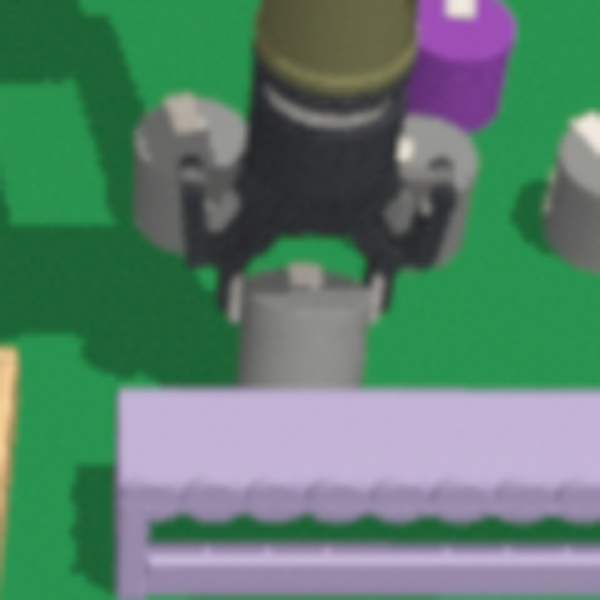

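>>> arm_command(
  gripper=[60,60,60,60,60,60],
  travel=[
    [-0.2,0,0],
    [-0.4,0,0],
    [-0.4,0,0.15],
    [-0.4,0,0.3],
    [-0.4,0,0.4],
    [-0.4,0,0.4],
  ],
  yaw=[0,0,0,0,0,0],
)

```text
time_s: 19.55
position: [0.5653, 0.1196, 0.0931]
eef_rot: [0.696, -0.029, 0.717, 0.028]
contact_force: [-26.0, 0.2, 6.3]
opening: 0.0634
```

```bash
python3 -c "
from h import *
c=manip.capture('scene')
go(*riser(-.10,-.05),.037,94.9)
fit(c,[.60,.11])"
```

```text
t19.6 pos [0.5654 0.1197 0.0931] jaw 94.7 q6 -1.52 open 0.0632 F [-25.99  -1.71   5.86] tilt -1.000
TRAVEL [1.41, 0.01, -0.17] dist 57mm | yaw 6.28 (dq1 0.08, q6 if A 4.84) | yaw 3.14 (dq1 0.08, q6 if A 1.70) | yaw -0.00 (dq1 0.08, q6 if A -1.45) | yaw -3.15 (dq1 0.08, q6 if A -4.59) | yaw -6.29 (dq1 0.08, q6 if A -7.73)
axis [-0.222 -0.003  0.975] tilt 12.8 ctr [0.5867 0.119  0.0837] base [0.5938 0.1191 0.0525] err 0.0011
```

>>> arm_command(
  gripper=[60,60,60,60,60,60,60,60],
  travel=[
    [0,0,-0.5],
    [0,0,-1],
    [0.5,0,-1.2],
    [0.9,0,-1.2],
    [1.1,0,-1.2],
    [1.2,0,-1.2],
    [1.2,0,-1.2],
    [1.2,0,-1.2],
  ],
  yaw=[0,0,0,0,0,0,0,0],
)

```text
time_s: 20.45
position: [0.5337, 0.117, 0.0475]
eef_rot: [0.707, -0.029, 0.706, 0.029]
contact_force: [0.2, 0.1, -2.2]
opening: 0.0636
```

```bash
python3 -c "
from h import *
c=manip.capture('scene')
go(*riser(-.10,-.05),.037,94.9)
fit(c,[.56,.11])"
```

```text
t20.5 pos [0.5335 0.117  0.0475] jaw 94.7 q6 -1.51 open 0.0638 F [-0.61  0.38 -2.97] tilt -1.000
TRAVEL [0.26, 0.01, 0.59] dist 26mm | yaw 6.28 (dq1 0.07, q6 if A 4.84) | yaw 3.14 (dq1 0.07, q6 if A 1.70) | yaw -0.00 (dq1 0.07, q6 if A -1.45) | yaw -3.15 (dq1 0.07, q6 if A -4.59) | yaw -6.29 (dq1 0.07, q6 if A -7.73)
axis [-0.291 -0.004  0.957] tilt 16.9 ctr [0.5563 0.1166 0.039 ] base [0.5656 0.1167 0.0084] err 0.0014
```

>>> arm_command(
  gripper=[60,60,66,70,76,85,85,85],
  travel=[
    [0.08,0,0],
    [0.08,0,0],
    [0.08,0,0],
    [0.08,0,0],
    [0.08,0,0],
    [0.08,0,0],
    [0.08,0,0],
    [0.08,0,0],
  ],
  yaw=[0,0,0,0,0,0,0,0],
)

```text
time_s: 21.35
position: [0.5322, 0.1168, 0.0433]
eef_rot: [0.706, -0.029, 0.707, 0.029]
contact_force: [-0.7, -0.4, 0.2]
opening: 0.0851
```

```bash
python3 -c "
from h import *
c=manip.capture('scene')
go(.555,.1167,.04,94.9)
fit(c,[.56,.11])"
```

```text
t21.4 pos [0.5323 0.1168 0.0433] jaw 94.7 q6 -1.51 open 0.0851 F [ 0.54 -0.72  0.12] tilt -1.000
TRAVEL [0.08, -0.05, 0.57] dist 23mm | yaw 6.28 (dq1 0.07, q6 if A 4.83) | yaw 3.14 (dq1 0.07, q6 if A 1.69) | yaw -0.00 (dq1 0.07, q6 if A -1.45) | yaw -3.15 (dq1 0.07, q6 if A -4.59) | yaw -6.29 (dq1 0.07, q6 if A -7.73)
no fit
```

```bash
python3 -c "
from h import *
c=manip.capture('scene')
fit(c,[.57,.11]); save(c,'s10.png',(310,210,430,330),5)"
```

```text
axis [-0.005  0.001  1.   ] tilt 0.3 ctr [0.5727 0.1174 0.0303] base [ 0.5729  0.1173 -0.0017] err 0.0024
```

View pics/s10.png

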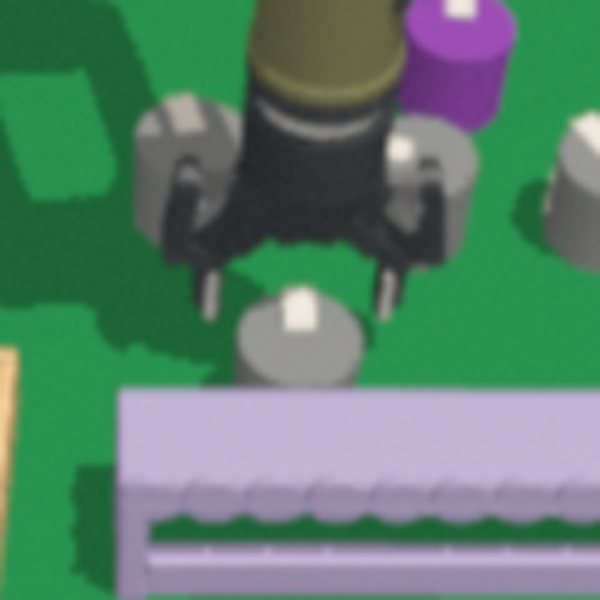

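The tin is upright again at (300,340) in the crop, its seal and label facing the robot side. I'll push it in from here.

>>> arm_command(
  gripper=[85,30,30,30,30,30,30],
  travel=[
    [0,0,-0.5],
    [0,0,-0.7],
    [0,0,-0.7],
    [0.18,0,-0.7],
    [0.18,0,-0.7],
    [0.18,0,-0.7],
    [0.18,0,-0.7],
  ],
  yaw=[0,0,0,0,0,0,0],
  newtons=50,
)

```text
time_s: 22.25
position: [0.5051, 0.1146, 0.0362]
eef_rot: [0.707, -0.029, 0.706, 0.029]
contact_force: [0.2, 0.3, -0.7]
opening: 0.0303
```

```bash
python3 -c "
from h import *
c=manip.capture('top'); save(c,'t10.png',(200,160,360,300),5)
b=inriser(pix2plane(c,[(0,0)],0)[0])
go(*riser(-.125,-.0535),.036,94.87)
go(*riser(-.0545,-.0535),.036,94.87)
o,R=st(); print(inriser(o['position']), inriser([.573,.1172]))"
```

```text
t22.3 pos [0.505  0.1146 0.0363] jaw 94.7 q6 -1.51 open 0.0298 F [ 0.11 -0.36  0.33] tilt -1.000
TRAVEL [0.01, -0.08, 0.68] dist 27mm | yaw 6.28 (dq1 0.07, q6 if A 4.84) | yaw 3.14 (dq1 0.07, q6 if A 1.70) | yaw -0.00 (dq1 0.07, q6 if A -1.45) | yaw -3.15 (dq1 0.07, q6 if A -4.59) | yaw -6.29 (dq1 0.07, q6 if A -7.73)
t22.3 pos [0.505  0.1146 0.0363] jaw 94.7 q6 -1.51 open 0.0298 F [ 0.11 -0.36  0.33] tilt -1.000
TRAVEL [0.01, -0.07, 2.44] dist 98mm | yaw 6.28 (dq1 0.05, q6 if A 4.82) | yaw 3.14 (dq1 0.05, q6 if A 1.68) | yaw -0.00 (dq1 0.05, q6 if A -1.46) | yaw -3.15 (dq1 0.05, q6 if A -4.60) | yaw -6.29 (dq1 0.05, q6 if A -7.74)
[-0.15213078 -0.05014417] [-0.0841329  -0.05335012]
```

View pics/t10.png

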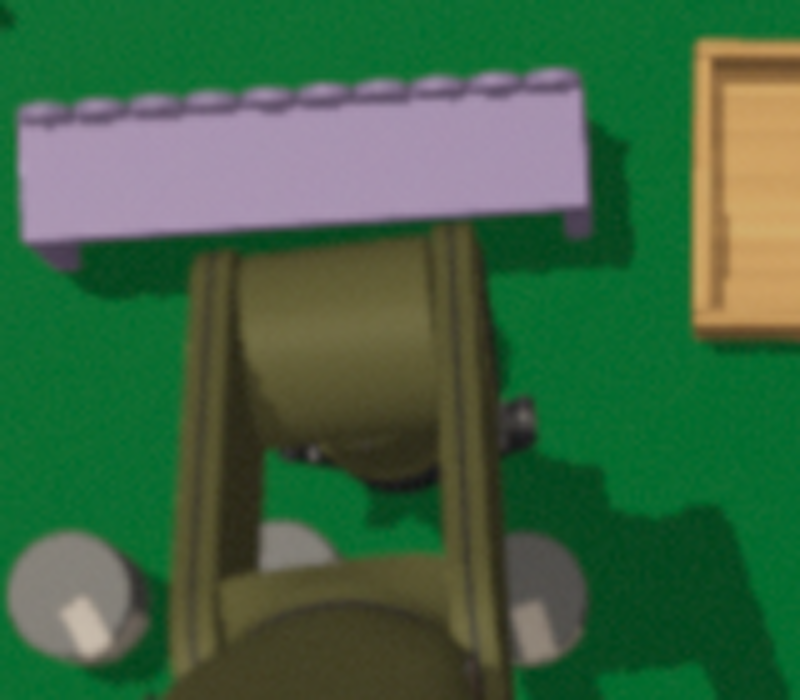

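>>> arm_command(
  gripper=[30,30,30,30,30,30,30,30],
  travel=[
    [0,-0.08,0.4],
    [0,-0.08,0.7],
    [0,-0.08,1],
    [0,-0.08,1.25],
    [0,-0.08,1.5],
    [0,-0.08,1.75],
    [0,-0.08,2],
    [0,-0.08,2.2],
  ],
  yaw=[0,0,0,0,0,0,0,0],
)

```text
time_s: 23.1
position: [0.5941, 0.1187, 0.0363]
eef_rot: [0.707, -0.029, 0.706, 0.029]
contact_force: [-2.5, -0.4, -0.5]
opening: 0.0301
```

```bash
python3 -c "
from h import *
manip.capture('top');c=manip.capture('scene'); save(c,'s11.png',(310,210,470,330),5)
go(*riser(-.0545,-.0535),.036,94.87)
o,R=st(); print(inriser(o['position']));weigh()"
```

```text
t23.2 pos [0.5953 0.1188 0.0364] jaw 94.6 q6 -1.52 open 0.0302 F [-0.01  0.51 -0.39] tilt -1.000
TRAVEL [0.01, 0.0, 0.18] dist 7mm | yaw 6.28 (dq1 0.07, q6 if A 4.82) | yaw 3.14 (dq1 0.07, q6 if A 1.68) | yaw -0.00 (dq1 0.07, q6 if A -1.46) | yaw -3.15 (dq1 0.07, q6 if A -4.60) | yaw -6.29 (dq1 0.07, q6 if A -7.74)
[-0.06177295 -0.05365749]
F [[0.39, -0.49, -0.79], [-0.78, -0.59, 0.33], [0.28, -0.17, 0.59], [0.13, -0.14, -0.64], [-0.07, -0.15, 0.33], [-0.3, -0.22, 0.8]]
```

View pics/s11.png

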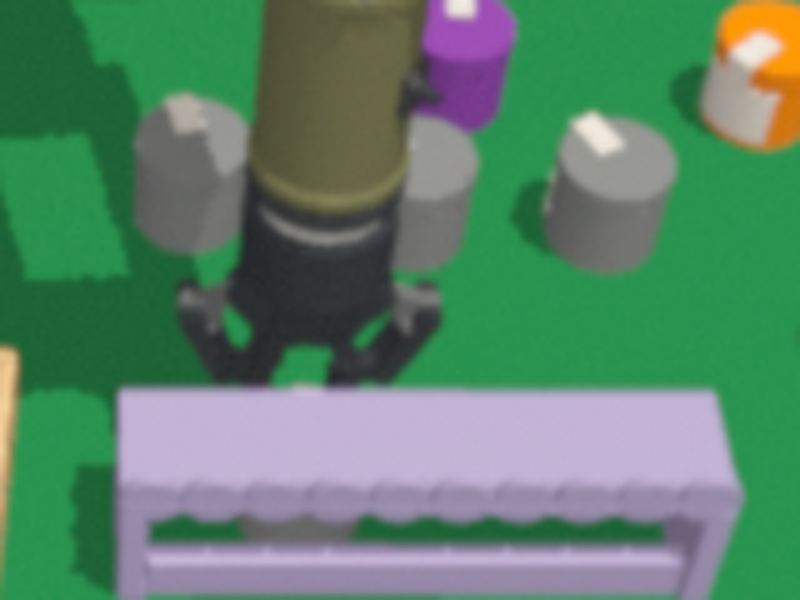

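Nearly there. I'll advance in small steps until it meets the rail.

>>> arm_command(
  gripper=[30,30,30],
  travel=[
    [0,0,0.06],
    [0,0,0.12],
    [0,0,0.15],
  ],
  yaw=[0,0,0],
)

```text
time_s: 23.8
position: [0.5972, 0.1189, 0.0363]
eef_rot: [0.706, -0.029, 0.707, 0.029]
contact_force: [-3.4, 0.6, 4.1]
opening: 0.0299
```

>>> arm_command(
  gripper=[30,30],
  travel=[
    [0,0,0.04],
    [0,0,0.08],
  ],
  yaw=[0,0],
)

```text
time_s: 24.0
position: [0.601, 0.1192, 0.0362]
eef_rot: [0.706, -0.029, 0.707, 0.029]
contact_force: [-3.0, -0.9, 2.0]
opening: 0.03
```

```bash
python3 -c "
from h import *
go(*riser(-.0545,-.0535),.036,94.87)
o,R=st(); print(inriser(o['position']));weigh()"
```

```text
t24.0 pos [0.601  0.1192 0.0362] jaw 94.7 q6 -1.53 open 0.0300 F [-2.99 -0.9   2.02] tilt -1.000
TRAVEL [0.01, 0.01, 0.04] dist 2mm | yaw 6.28 (dq1 0.07, q6 if A 4.82) | yaw 3.14 (dq1 0.07, q6 if A 1.68) | yaw -0.00 (dq1 0.07, q6 if A -1.46) | yaw -3.15 (dq1 0.07, q6 if A -4.60) | yaw -6.29 (dq1 0.07, q6 if A -7.74)
[-0.05609398 -0.05371874]
F [[-3.81, -0.45, 0.53], [-2.42, -0.35, 0.72], [-2.41, 0.09, 1.02], [-2.85, 0.02, 1.42], [-2.19, 0.37, 1.83], [-2.85, -0.16, 0.67]]
```

>>> arm_command(
  gripper=[30,30,30],
  travel=[
    [0,0,0.04],
    [0,0,0.08],
    [0,0,0.08],
  ],
  yaw=[0,0,0],
)

```text
time_s: 24.6
position: [0.6019, 0.1193, 0.0361]
eef_rot: [0.704, -0.029, 0.709, 0.029]
contact_force: [-8.3, -0.8, 6.1]
opening: 0.0302
```

>>> arm_command(
  gripper=[30,30],
  travel=[
    [0,0,0.04],
    [0,0,0.04],
  ],
  yaw=[0,0],
)

```text
time_s: 24.8
position: [0.602, 0.1193, 0.0361]
eef_rot: [0.704, -0.029, 0.71, 0.029]
contact_force: [-10.6, -1.0, 8.3]
opening: 0.0301
```

Contact force is 10 N and the pose has stalled where the tin should touch the rail. I'll back off and look.

>>> arm_command(
  gripper=[30,30,30,30,30,30,30],
  travel=[
    [0,0,-0.5],
    [0,0,-1.5],
    [-1,0,-2],
    [-2,0,-2.4],
    [-2.5,0,-2.4],
    [-2.5,0,-2.4],
    [-2.5,0,-2.4],
  ],
  yaw=[0,0,0,0,0,0,0],
)

```text
time_s: 25.5
position: [0.5123, 0.112, 0.137]
eef_rot: [0.708, -0.029, 0.705, 0.029]
contact_force: [-0.3, -0.4, -0.5]
opening: 0.03
```

```bash
python3 -c "
from h import *
c=manip.capture('scene'); save(c,'s12.png',(310,210,470,330),5)
W=cloud(c)
for d in manip.silhouettes('tin_a',c):
    P=W[d['mask']];P=P[P[:,2]<.3]; print(round(d['conf'],2),np.median(P,0).round(3))
c=manip.capture('top'); save(c,'t12.png',(200,160,360,300),5)
go(.4248,.0558,.12,-72)"
```

```text
0.95 [ 0.694 -0.264  0.068]
0.86 [0.45  0.18  0.058]
0.78 [ 0.652 -0.194  0.067]
0.73 [0.337 0.216 0.059]
0.73 [ 0.455 -0.465  0.051]
0.7 [0.333 0.393 0.053]
0.69 [0.441 0.289 0.056]
0.65 [0.449 0.053 0.056]
0.63 [0.673 0.118 0.028]
t25.6 pos [0.5105 0.1118 0.1351] jaw 94.7 q6 -1.52 open 0.0305 F [-0.43 -0.28  0.06] tilt -1.000
TRAVEL [0.38, -1.22, -2.25] dist 103mm | yaw 6.05 (dq1 -0.00, q6 if A 4.53) | yaw 2.91 (dq1 -0.00, q6 if A 1.39) | yaw -0.23 (dq1 -0.00, q6 if A -1.75) | yaw -3.37 (dq1 -0.00, q6 if A -4.90)
```

View pics/s12.png

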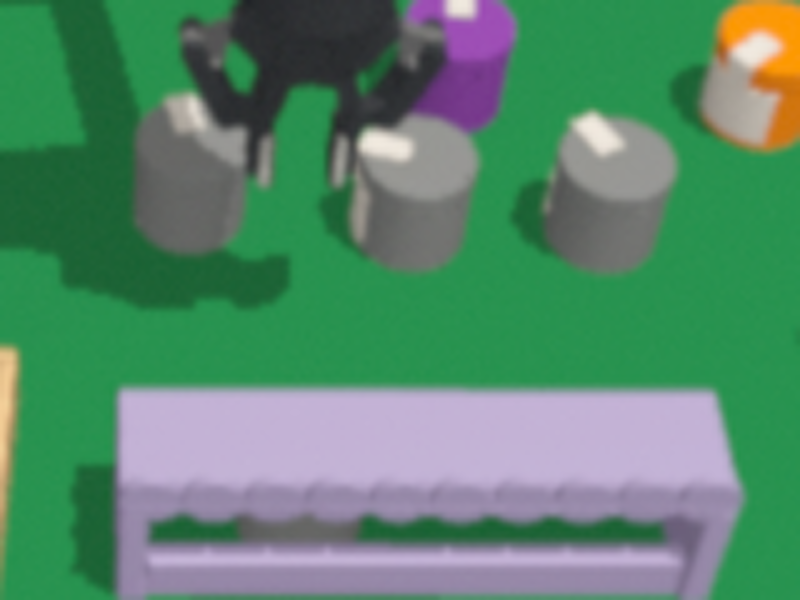

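View pics/t12.png

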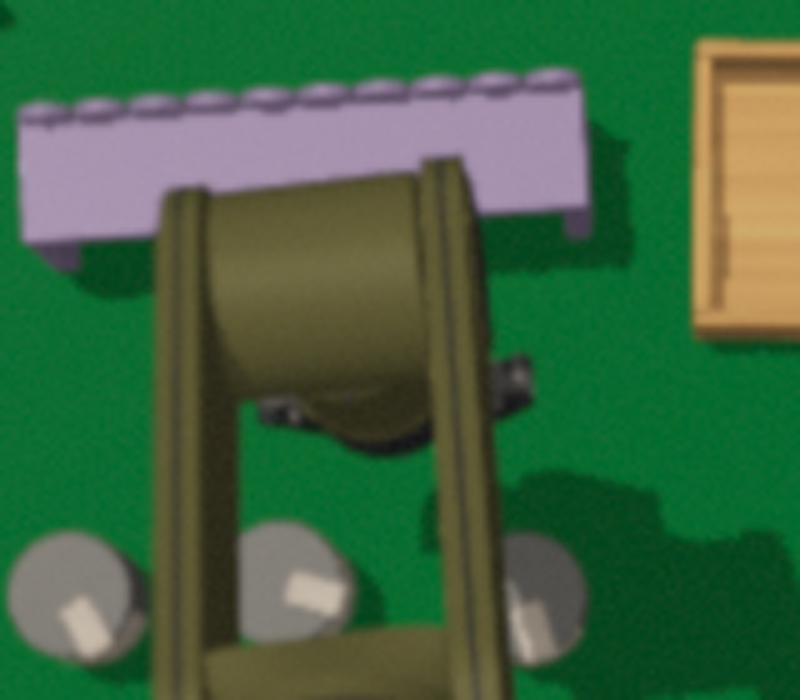

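The tin's back shows just above the rail at (300,528), standing upright. Next is the tin at (190,175) in the scene crop.

>>> arm_command(
  gripper=[85,85,85,85,85,85],
  travel=[
    [0.2,-0.4,-0.7],
    [0.38,-0.8,-1.5],
    [0.38,-1.22,-2.25],
    [0.38,-1.22,-2.25],
    [0.38,-1.22,-2.25],
    [0.38,-1.22,-2.25],
  ],
  yaw=[-0.1,-0.23,-0.23,-0.23,-0.23,-0.23],
)

```text
time_s: 26.25
position: [0.4265, 0.0561, 0.1209]
eef_rot: [0.699, -0.109, 0.698, 0.11]
contact_force: [-0.5, -0.3, 0.2]
opening: 0.0848
```

```bash
python3 -c "
from h import *
c=manip.capture('scene')
for d in manip.landmark_of('tin_a',c): print(round(d['conf'],2),w(c,d['at']).round(3))
go(.4248,.0558,.04,-72)"
```

```text
0.93 [ 0.311  0.397 -0.001]
0.91 [ 0.319  0.212 -0.003]
0.88 [ 0.634 -0.199  0.007]
0.86 [ 0.429  0.181 -0.001]
0.72 [ 0.428  0.056 -0.007]
0.68 [ 0.425  0.296 -0.003]
0.63 [0.645 0.122 0.001]
t26.4 pos [0.4265 0.0563 0.1211] jaw 107.9 q6 -1.85 open 0.0850 F [-0.08  0.83 -0.23] tilt -1.000
TRAVEL [2.03, 0.0, -0.05] dist 81mm | yaw 6.28 (dq1 0.10, q6 if A 4.53) | yaw 3.14 (dq1 0.10, q6 if A 1.39) | yaw -0.00 (dq1 0.10, q6 if A -1.75) | yaw -3.14 (dq1 0.10, q6 if A -4.90)
```

>>> arm_command(
  gripper=[85,85,85,60,60,60,60,60],
  travel=[
    [1,0,0],
    [2.03,0,0],
    [2.03,0,0],
    [2.03,0,0],
    [2.03,0,0],
    [2.03,0,0],
    [2.03,0,0],
    [2.03,0,0],
  ],
  yaw=[0,0,0,0,0,0,0,0],
  newtons=60,
)

```text
time_s: 27.15
position: [0.4259, 0.056, 0.041]
eef_rot: [0.7, -0.11, 0.698, 0.109]
contact_force: [0.4, -0.7, 2.8]
opening: 0.0652
```

>>> arm_command(
  gripper=[60,60,60,60,60,60,60,60],
  travel=[
    [-0.3,0,0],
    [-0.6,0,0],
    [-0.6,0,0],
    [-0.6,0,0],
    [-0.6,0,0],
    [-0.6,0,0],
    [-0.6,0,0],
    [-0.6,0,0],
  ],
  yaw=[0,0,0,0,0,0,0,0],
)

```text
time_s: 27.95
position: [0.4248, 0.0559, 0.0636]
eef_rot: [0.698, -0.11, 0.699, 0.11]
contact_force: [-0.4, -0.4, -2.4]
opening: 0.0649
```

```bash
python3 -c "
from h import *
weigh()
go(.671,-.137,.11,0.5)
go(*riser(-.085,.025),.065,94.9)"
```

```text
F [[-0.47, -0.84, -3.27], [0.47, -0.12, -3.14], [0.35, 0.04, -1.7], [-0.71, -0.43, -2.9], [-0.44, 0.19, -2.81], [-1.0, 0.44, -3.14]]
t28.2 pos [0.425  0.0559 0.0639] jaw 107.8 q6 -1.85 open 0.0649 F [-1.    0.44 -3.14] tilt -1.000
TRAVEL [-1.15, -6.47, 4.38] dist 316mm | yaw 5.01 (dq1 -0.23, q6 if A 2.93) | yaw 1.87 (dq1 -0.23, q6 if A -0.21) | yaw -1.27 (dq1 -0.23, q6 if A -3.35) | yaw -4.41 (dq1 -0.23, q6 if A -6.49)
t28.2 pos [0.425  0.0559 0.0639] jaw 107.8 q6 -1.85 open 0.0649 F [-1.    0.44 -3.14] tilt -1.000
TRAVEL [-0.03, 2.24, 4.41] dist 198mm | yaw 3.37 (dq1 0.30, q6 if A 1.82) | yaw 0.23 (dq1 0.30, q6 if A -1.32) | yaw -2.92 (dq1 0.30, q6 if A -4.47) | yaw -6.06 (dq1 0.30, q6 if A -7.61)
```

Filled, at about 2.9 N. I carry it straight out first, then across to the slot next to the first one.

>>> arm_command(
  gripper=[60,60,60,60,60,60,60,60],
  travel=[
    [0,-0.3,1],
    [0,-0.6,2],
    [0,-0.7,2.5],
    [0,0.2,2.8],
    [0,1.2,3.5],
    [0,2.24,4.41],
    [0,2.24,4.41],
    [0,2.24,4.41],
  ],
  yaw=[0,0,0.08,0.15,0.23,0.23,0.23,0.23],
)

```text
time_s: 29.05
position: [0.566, 0.197, 0.0636]
eef_rot: [0.707, -0.03, 0.706, 0.03]
contact_force: [-0.4, 0.4, -3.7]
opening: 0.0648
```

```bash
python3 -c "
from h import *
manip.capture('top');c=manip.capture('scene'); save(c,'s13.png',(310,210,470,330),5)
go(*riser(-.085,.025),.042,94.9)
fit(c,riser(-.075,.025))"
```

```text
t29.1 pos [0.5642 0.1945 0.0633] jaw 94.7 q6 -1.39 open 0.0646 F [ 0.31 -0.09 -3.01] tilt -1.000
TRAVEL [0.53, 0.01, 0.03] dist 21mm | yaw 6.28 (dq1 0.07, q6 if A 4.96) | yaw 3.14 (dq1 0.07, q6 if A 1.82) | yaw -0.00 (dq1 0.07, q6 if A -1.32) | yaw -3.15 (dq1 0.07, q6 if A -4.47) | yaw -6.29 (dq1 0.07, q6 if A -7.61)
axis [ 0.004 -0.001  1.   ] tilt 0.3 ctr [0.5658 0.1936 0.0524] base [0.5657 0.1936 0.0204] err 0.0013
```

View pics/s13.png

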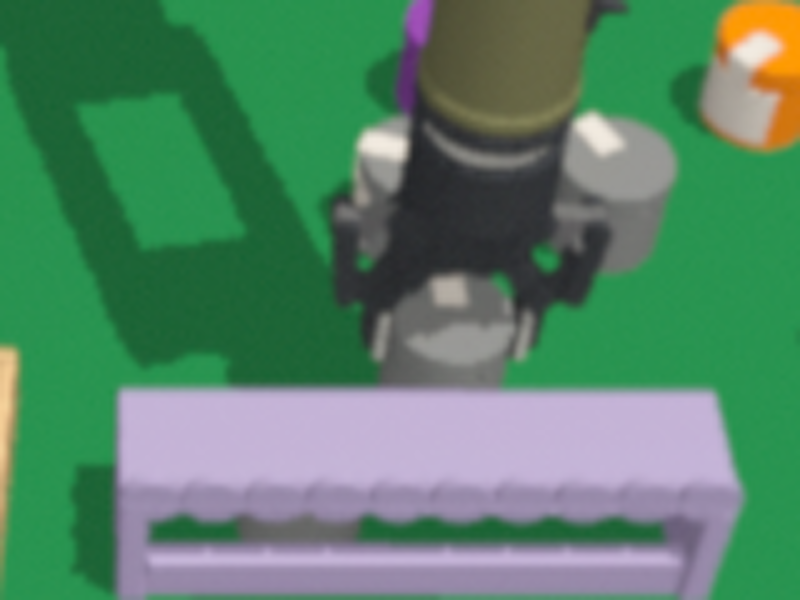

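The tin is upright in the grip with its label on the near (robot) side. I lower it, release it and back out.

>>> arm_command(
  gripper=[60,60,60,60,85,85,85,85],
  travel=[
    [0.3,0,0],
    [0.5,0,0],
    [0.57,0,0],
    [0.57,0,0],
    [0.57,0,0],
    [0.57,0,0],
    [0.57,0,0],
    [0.57,0,0],
  ],
  yaw=[0,0,0,0,0,0,0,0],
)

```text
time_s: 30.0
position: [0.5657, 0.1953, 0.0411]
eef_rot: [0.707, -0.029, 0.706, 0.029]
contact_force: [1.0, -0.6, -1.2]
opening: 0.0849
```

>>> arm_command(
  gripper=[85,85,30,30,30,30,30,30],
  travel=[
    [0,0,-0.8],
    [0,0,-1.5],
    [0.1,0,-1.6],
    [0.1,0,-1.6],
    [0.1,0,-1.6],
    [0.1,0,-1.6],
    [0.1,0,-1.6],
    [0.1,0,-1.6],
  ],
  yaw=[0,0,0,0,0,0,0,0],
)

```text
time_s: 30.8
position: [0.5025, 0.1902, 0.0371]
eef_rot: [0.707, -0.029, 0.706, 0.029]
contact_force: [1.1, 0.2, 0.3]
opening: 0.03
```

```bash
python3 -c "
from h import *
c=manip.capture('scene'); save(c,'s14.png',(310,210,470,330),5)
fit(c,riser(-.075,.025)); print(inriser([.566,.194]))
go(*riser(-.0545,.025),.036,94.9)"
```

```text
axis [0.    0.001 1.   ] tilt 0.0 ctr [0.5664 0.1923 0.0304] base [ 0.5664  0.1923 -0.0016] err 0.0022
[-0.08458768  0.02376689]
t30.9 pos [0.5021 0.1901 0.0371] jaw 94.6 q6 -1.37 open 0.0299 F [ 0.2  -0.07  0.34] tilt -1.000
TRAVEL [0.03, 0.0, 2.35] dist 94mm | yaw 6.28 (dq1 0.04, q6 if A 4.95) | yaw 3.14 (dq1 0.04, q6 if A 1.81) | yaw -0.00 (dq1 0.04, q6 if A -1.34) | yaw -3.15 (dq1 0.04, q6 if A -4.48) | yaw -6.29 (dq1 0.04, q6 if A -7.62)
```

View pics/s14.png

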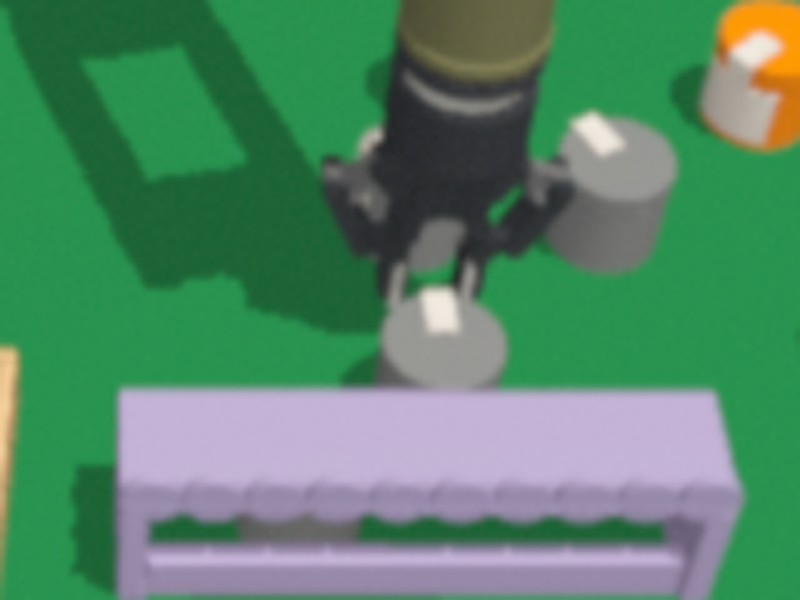

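The tin stands at (440,340) with its seal facing the robot side. Now I push it in.

>>> arm_command(
  gripper=[30,30,30,30,30,30,30,30],
  travel=[
    [0,-0.01,0.4],
    [0,-0.01,0.7],
    [0,-0.01,1],
    [0,-0.01,1.25],
    [0,-0.01,1.5],
    [0,-0.01,1.75],
    [0,-0.01,2],
    [0,-0.01,2.25],
  ],
  yaw=[0,0,0,0,0,0,0,0],
)

```text
time_s: 31.7
position: [0.5924, 0.197, 0.037]
eef_rot: [0.707, -0.029, 0.706, 0.029]
contact_force: [-1.9, -0.1, 1.2]
opening: 0.0299
```

>>> arm_command(
  gripper=[30,30,30],
  travel=[
    [0,0,0.06],
    [0,0,0.12],
    [0,0,0.12],
  ],
  yaw=[0,0,0],
)

```text
time_s: 32.0
position: [0.5958, 0.1974, 0.037]
eef_rot: [0.706, -0.029, 0.707, 0.029]
contact_force: [-2.1, -0.8, 1.5]
opening: 0.0299
```

>>> arm_command(
  gripper=[30,30,30],
  travel=[
    [0,0,0.05],
    [0,0,0.1],
    [0,0,0.1],
  ],
  yaw=[0,0,0],
)

```text
time_s: 32.3
position: [0.5959, 0.1973, 0.0369]
eef_rot: [0.704, -0.029, 0.709, 0.028]
contact_force: [-11.0, 0.3, 8.2]
opening: 0.0302
```

```bash
python3 -c "
from h import *
go(*riser(-.0545,.025),.036,94.87)
o,R=st(); print(inriser(o['position']));weigh()"
```

```text
t32.3 pos [0.5959 0.1973 0.0369] jaw 94.7 q6 -1.40 open 0.0302 F [-10.96   0.27   8.19] tilt -1.000
TRAVEL [0.02, 0.01, 0.0] dist 1mm | yaw 6.28 (dq1 0.07, q6 if A 4.95) | yaw 3.14 (dq1 0.07, q6 if A 1.81) | yaw -0.00 (dq1 0.07, q6 if A -1.34) | yaw -3.15 (dq1 0.07, q6 if A -4.48) | yaw -6.29 (dq1 0.07, q6 if A -7.62)
[-0.05455658  0.02456358]
F [[-10.42, -0.6, 7.55], [-10.33, -0.16, 6.91], [-9.49, -0.71, 6.45], [-10.4, -0.06, 6.94], [-10.28, -0.43, 7.03], [-10.12, -1.14, 6.31]]
```

>>> arm_command(
  gripper=[30,30,30,30,30,30,30,30],
  travel=[
    [0,0,-0.5],
    [0,0,-1.5],
    [-1,0,-2],
    [-2,0,-2.4],
    [-2.2,0,-2.4],
    [-2.2,0,-2.4],
    [-2.2,0,-2.4],
    [-2.2,0,-2.4],
  ],
  yaw=[0,0,0,0.1,0.2,0.3,0.4,0.5],
)

```text
time_s: 33.4
position: [0.506, 0.1902, 0.126]
eef_rot: [0.693, 0.149, 0.69, -0.148]
contact_force: [-0.3, -0.7, -1.1]
opening: 0.0298
```

```bash
python3 -c "
from h import *
c=manip.capture('scene'); save(c,'s15.png',(310,210,470,330),5)
W=cloud(c)
for d in manip.silhouettes('tin_a',c):
    P=W[d['mask']];P=P[P[:,2]<.3]; print(round(d['conf'],2),np.median(P,0).round(3), inriser(np.median(P,0)).round(3))
go(.4284,.1832,.12,-12)"
```

```text
0.95 [0.442 0.291 0.055] [-0.2    0.131]
0.83 [0.334 0.393 0.052] [-0.299  0.242]
0.62 [ 0.695 -0.263  0.068] [ 0.005 -0.443]
0.61 [0.672 0.12  0.029] [ 0.015 -0.059]
0.61 [ 0.652 -0.194  0.068] [-0.031 -0.371]
0.58 [0.348 0.209 0.017] [-0.3    0.057]
0.57 [0.666 0.192 0.03 ] [0.015 0.014]
0.55 [0.453 0.18  0.052] [-0.198  0.019]
t33.5 pos [0.5057 0.1901 0.1256] jaw 66.0 q6 -0.87 open 0.0298 F [0.03 1.17 0.74] tilt -1.000
TRAVEL [0.14, -0.94, -1.7] dist 78mm | yaw 4.50 (dq1 0.12, q6 if A 3.76) | yaw 1.36 (dq1 0.12, q6 if A 0.61) | yaw -1.78 (dq1 0.12, q6 if A -2.53) | yaw -4.92 (dq1 0.12, q6 if A -5.67)
```

View pics/s15.png

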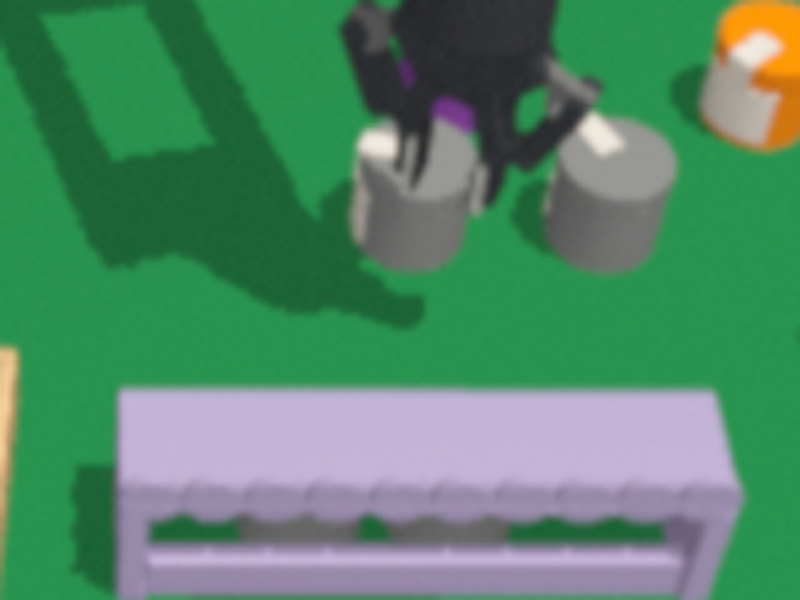

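Both tins sit alike behind the board, at (300,528) and (445,525). On to the tin at (412,195).

>>> arm_command(
  gripper=[85,85,85,85,85,85,85,85],
  travel=[
    [0,-0.3,-0.5],
    [0,-0.6,-1.1],
    [0,-0.94,-1.7],
    [0,-0.94,-1.7],
    [0,-0.94,-1.7],
    [0,-0.94,-1.7],
    [0,-0.94,-1.7],
    [0.14,-0.94,-1.7],
  ],
  yaw=[0.14,0.28,0.42,0.56,0.7,0.84,0.98,1.12],
)

```text
time_s: 34.3
position: [0.4286, 0.1836, 0.1203]
eef_rot: [0.508, 0.494, 0.507, -0.492]
contact_force: [-0.5, -0.5, 0.1]
opening: 0.0851
```

>>> arm_command(
  gripper=[85,85,85,85],
  travel=[
    [0,0,0],
    [0,0,0],
    [0,0,0],
    [0,0,0],
  ],
  yaw=[0.12,0.24,0.24,0.24],
)

```text
time_s: 34.7
position: [0.4276, 0.1833, 0.1197]
eef_rot: [0.447, 0.549, 0.446, -0.548]
contact_force: [-1.1, 0.5, -0.4]
opening: 0.0851
```

```bash
python3 -c "
from h import *
c=manip.capture('scene')
for d in manip.landmark_of('tin_a',c): print(round(d['conf'],2),w(c,d['at']).round(3))
go(.4284,.1832,.04,-12)"
```

```text
0.96 [ 0.681 -0.266  0.005]
0.95 [ 0.312  0.396 -0.001]
0.91 [ 0.425  0.293 -0.001]
0.79 [ 0.637 -0.197  0.006]
0.77 [0.431 0.181 0.005]
0.7 [0.645 0.121 0.002]
0.59 [ 0.641  0.202 -0.003]
0.54 [ 0.317  0.207 -0.002]
t34.8 pos [0.4274 0.1832 0.1196] jaw -11.8 q6 0.52 open 0.0845 F [-0.51  1.19 -0.26] tilt -1.000
TRAVEL [1.99, 0.02, -0.0] dist 80mm | yaw 6.29 (dq1 0.09, q6 if A 6.90) | yaw 3.15 (dq1 0.09, q6 if A 3.76) | yaw 0.00 (dq1 0.09, q6 if A 0.61) | yaw -3.14 (dq1 0.09, q6 if A -2.53) | yaw -6.28 (dq1 0.09, q6 if A -5.67)
```

>>> arm_command(
  gripper=[85,85,85,60,60,60,60,60],
  travel=[
    [1,0,0],
    [1.99,0.02,0],
    [1.99,0.02,0],
    [1.99,0.02,0],
    [1.99,0.02,0],
    [1.99,0.02,0],
    [1.99,0.02,0],
    [1.99,0.02,0],
  ],
  yaw=[0,0,0,0,0,0,0,0],
)

```text
time_s: 35.6
position: [0.4289, 0.1834, 0.0412]
eef_rot: [0.446, 0.55, 0.445, -0.548]
contact_force: [-0.6, 0.1, 5.8]
opening: 0.0648
```

>>> arm_command(
  gripper=[60,60,60,60,60,60,60,60],
  travel=[
    [-0.3,0,0],
    [-0.6,0,0],
    [-0.6,0,0],
    [-0.6,0,0],
    [-0.6,0,0],
    [-0.6,0,0],
    [-0.6,0,0],
    [-0.6,0,0],
  ],
  yaw=[0,0,0,0,0,0,0,0],
)

```text
time_s: 36.4
position: [0.4277, 0.183, 0.0636]
eef_rot: [-0.445, -0.549, -0.445, 0.549]
contact_force: [0.1, 0.5, -2.4]
opening: 0.0647
```

```bash
python3 -c "
from h import *
weigh()
go(.671,-.137,.13,0.5)
go(*riser(-.11,.1),.065,94.9)"
```

```text
F [[-0.15, 0.66, -2.85], [0.31, -0.64, -2.73], [0.04, -0.29, -2.32], [-0.52, -0.87, -2.36], [-0.47, -0.81, -2.37], [-0.01, 0.73, -3.44]]
t36.7 pos [0.4279 0.183  0.0639] jaw -11.9 q6 0.52 open 0.0649 F [-0.01  0.73 -3.44] tilt -1.000
TRAVEL [-1.65, 7.6, 6.57] dist 407mm | yaw 6.07 (dq1 -0.51, q6 if A 6.07) | yaw 2.92 (dq1 -0.51, q6 if A 2.93) | yaw -0.22 (dq1 -0.51, q6 if A -0.21) | yaw -3.36 (dq1 -0.51, q6 if A -3.35)
t36.7 pos [0.4279 0.183  0.0639] jaw -11.9 q6 0.52 open 0.0649 F [-0.01  0.73 -3.44] tilt -1.000
TRAVEL [-0.03, 2.16, -2.62] dist 136mm | yaw 4.42 (dq1 0.15, q6 if A 5.09) | yaw 1.28 (dq1 0.15, q6 if A 1.95) | yaw -1.86 (dq1 0.15, q6 if A -1.19) | yaw -5.01 (dq1 0.15, q6 if A -4.33)
```

Filled, at about 2.7 N. This is the third one; I carry it out and turn it well clear of the riser.

>>> arm_command(
  gripper=[60,60,60,60,60,60,60,60],
  travel=[
    [0,1,-0.2],
    [0,2,-0.4],
    [0,2.4,-0.5],
    [0,2.3,-1.2],
    [0,2.2,-1.9],
    [0,2.06,-2.5],
    [0,2.06,-2.5],
    [0,2.06,-2.5],
  ],
  yaw=[0.05,0.15,0.28,0.42,0.56,0.7,0.84,0.98],
)

```text
time_s: 37.5
position: [0.529, 0.2649, 0.0636]
eef_rot: [-0.133, -0.694, -0.133, 0.695]
contact_force: [-0.6, 0.4, -3.2]
opening: 0.0647
```

>>> arm_command(
  gripper=[60,60,60,60],
  travel=[
    [0,0,0],
    [0,0,0],
    [0,0,0],
    [0,0,0],
  ],
  yaw=[0.13,0.26,0.3,0.3],
)

```text
time_s: 37.9
position: [0.5289, 0.2638, 0.0637]
eef_rot: [-0.029, -0.706, -0.029, 0.707]
contact_force: [0.0, -1.1, -1.7]
opening: 0.0646
```

```bash
python3 -c "
from h import *
c=manip.capture('scene'); save(c,'s16.png',(310,210,470,330),5)
go(*riser(-.085,.097),.065,94.87)
fit(c,riser(-.1,.097))"
```

```text
t38.0 pos [0.529  0.2638 0.0637] jaw -85.2 q6 1.88 open 0.0647 F [ 0.1  -0.51 -2.82] tilt -1.000
TRAVEL [-0.03, -0.01, -0.76] dist 31mm | yaw 3.14 (dq1 0.05, q6 if A 5.07) | yaw -0.00 (dq1 0.05, q6 if A 1.93) | yaw -3.14 (dq1 0.05, q6 if A -1.21) | yaw -6.28 (dq1 0.05, q6 if A -4.35)
axis [0.009 0.006 1.   ] tilt 0.6 ctr [0.5314 0.2623 0.0524] base [0.5311 0.2621 0.0204] err 0.0012
```

View pics/s16.png

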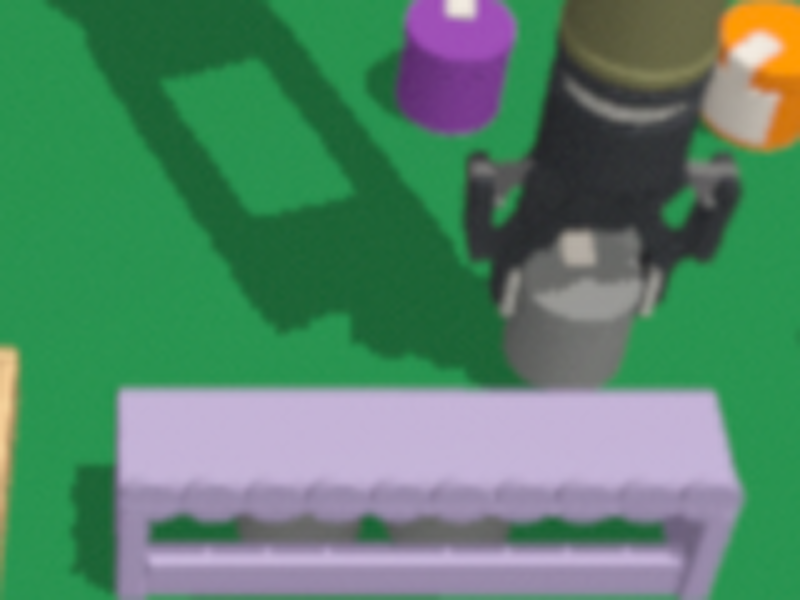

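>>> arm_command(
  gripper=[60,60,60,60,60,60,60,60],
  travel=[
    [0,0,-0.4],
    [0,0,-0.76],
    [0.3,0,-0.76],
    [0.5,0,-0.76],
    [0.57,0,-0.76],
    [0.57,0,-0.76],
    [0.57,0,-0.76],
    [0.57,0,-0.76],
  ],
  yaw=[0,0,0,0,0,0,0,0],
)

```text
time_s: 38.8
position: [0.558, 0.2658, 0.0412]
eef_rot: [-0.03, -0.706, -0.029, 0.707]
contact_force: [-1.8, -1.3, 6.0]
opening: 0.0649
```

>>> arm_command(
  gripper=[85,85,85,85,85,85,30,30],
  travel=[
    [0,0,0],
    [0,0,0],
    [0,0,0],
    [0,0,0.8],
    [0,0,1.5],
    [0,0,1.6],
    [0.1,0,1.6],
    [0.1,0,1.6],
  ],
  yaw=[0,0,0,0,0,0,0,0],
)

```text
time_s: 39.6
position: [0.4969, 0.2615, 0.0369]
eef_rot: [0.029, 0.707, 0.029, -0.706]
contact_force: [-0.4, 0.8, -0.6]
opening: 0.0585
```

>>> arm_command(
  gripper=[30,30,30,30],
  travel=[
    [0,0,0],
    [0,0,0],
    [0,0,0],
    [0,0,0],
  ],
  yaw=[0,0,0,0],
)

```text
time_s: 40.0
position: [0.4961, 0.2611, 0.0371]
eef_rot: [0.029, 0.707, 0.029, -0.706]
contact_force: [0.5, -0.0, 0.2]
opening: 0.0299
```

```bash
python3 -c "
from h import *
c=manip.capture('scene'); save(c,'s17.png',(310,210,470,330),5)
fit(c,riser(-.075,.097))
go(*riser(-.0545,.097),.036,94.87)
for p in ([.56,.265],[.562,.2665]): print(inriser(p))"
```

```text
axis [-0.013 -0.008  1.   ] tilt 0.9 ctr [0.562  0.2648 0.03  ] base [ 0.5624  0.2651 -0.002 ] err 0.0018
t40.1 pos [0.4958 0.261  0.0371] jaw -85.3 q6 1.90 open 0.0303 F [0.28 0.99 0.15] tilt -1.000
TRAVEL [0.03, -0.02, -2.36] dist 94mm | yaw 3.14 (dq1 0.02, q6 if A 5.06) | yaw -0.00 (dq1 0.02, q6 if A 1.91) | yaw -3.14 (dq1 0.02, q6 if A -1.23) | yaw -6.29 (dq1 0.02, q6 if A -4.37)
[-0.08453845  0.09501994]
[-0.08241833  0.09634474]
```

View pics/s17.png

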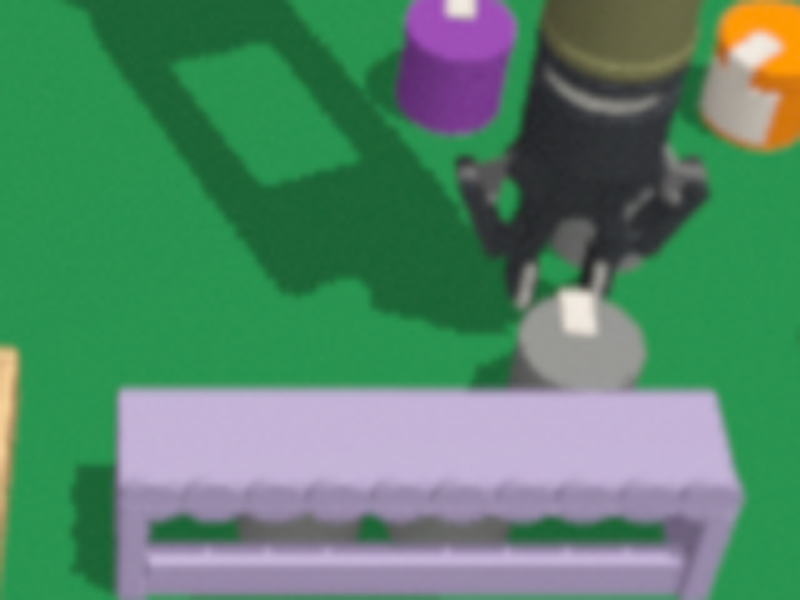

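The tin is upright at (582,345) with its seal facing the robot side. Now I push it in.

>>> arm_command(
  gripper=[30,30,30,30,30,30,30,30],
  travel=[
    [0,-0.02,-0.4],
    [0,-0.02,-0.7],
    [0,-0.02,-1],
    [0,-0.02,-1.25],
    [0,-0.02,-1.5],
    [0,-0.02,-1.75],
    [0,-0.02,-2],
    [0,-0.02,-2.25],
  ],
  yaw=[0,0,0,0,0,0,0,0],
)

```text
time_s: 40.9
position: [0.5861, 0.2694, 0.0371]
eef_rot: [0.029, 0.707, 0.029, -0.706]
contact_force: [-3.2, -0.9, 1.8]
opening: 0.0304
```

>>> arm_command(
  gripper=[30,30,30],
  travel=[
    [0,0,-0.06],
    [0,0,-0.12],
    [0,0,-0.12],
  ],
  yaw=[0,0,0],
)

```text
time_s: 41.2
position: [0.5899, 0.2697, 0.037]
eef_rot: [-0.029, -0.706, -0.029, 0.707]
contact_force: [-2.3, -0.2, 0.9]
opening: 0.0302
```

>>> arm_command(
  gripper=[30,30,30],
  travel=[
    [0,0,-0.05],
    [0,0,-0.1],
    [0,0,-0.1],
  ],
  yaw=[0,0,0],
)

```text
time_s: 41.5
position: [0.59, 0.2697, 0.0369]
eef_rot: [-0.03, -0.704, -0.029, 0.709]
contact_force: [-10.8, -0.1, 6.7]
opening: 0.0297
```

```bash
python3 -c "
from h import *
o,R=st(); print(inriser(o['position']));weigh()"
```

```text
[-0.05428951  0.09717407]
F [[-10.13, -0.16, 7.89], [-10.37, 0.26, 7.26], [-10.69, 0.77, 7.01], [-9.27, -0.35, 7.89], [-10.05, 0.07, 7.65], [-10.05, 0.98, 7.36]]
```

Seated against the rail at 10 N. I back off and find the last tin.

>>> arm_command(
  gripper=[30,30,30,30,85,85,85,85],
  travel=[
    [0,0,0.5],
    [0,0,1.5],
    [-1,0,2],
    [-2,0,2.2],
    [-2.2,0,2.2],
    [-2.2,0,2.2],
    [-2.2,0,2.2],
    [-2.2,0,2.2],
  ],
  yaw=[0,0,0,0,0,0,0,0],
)

```text
time_s: 42.6
position: [0.5061, 0.2624, 0.1236]
eef_rot: [-0.03, -0.706, -0.029, 0.707]
contact_force: [0.6, 0.4, -0.4]
opening: 0.0844
```

```bash
python3 -c "
from h import *
c=manip.capture('scene'); save(c,'s18.png',(150,180,480,350),2.4)
for d in manip.landmark_of('tin_a',c): print(round(d['conf'],2),w(c,d['at']).round(3))
go(.42,.2935,.12,-90)"
```

```text
0.94 [ 0.319  0.206 -0.003]
0.92 [ 0.68  -0.27   0.006]
0.82 [ 0.422  0.299 -0.006]
0.81 [ 0.635 -0.197  0.008]
0.67 [0.313 0.394 0.002]
0.6 [ 0.637  0.201 -0.005]
0.51 [ 0.639 -0.228  0.035]
0.49 [0.645 0.123 0.001]
0.45 [ 0.628  0.272 -0.001]
t42.7 pos [0.5059 0.2624 0.1235] jaw -85.3 q6 1.89 open 0.0850 F [-1.05  0.36 -0.33] tilt -1.000
TRAVEL [0.09, -0.95, 2.08] dist 91mm | yaw 3.22 (dq1 0.21, q6 if A 5.32) | yaw 0.08 (dq1 0.21, q6 if A 2.18) | yaw -3.06 (dq1 0.21, q6 if A -0.96) | yaw -6.20 (dq1 0.21, q6 if A -4.10)
```

View pics/s18.png

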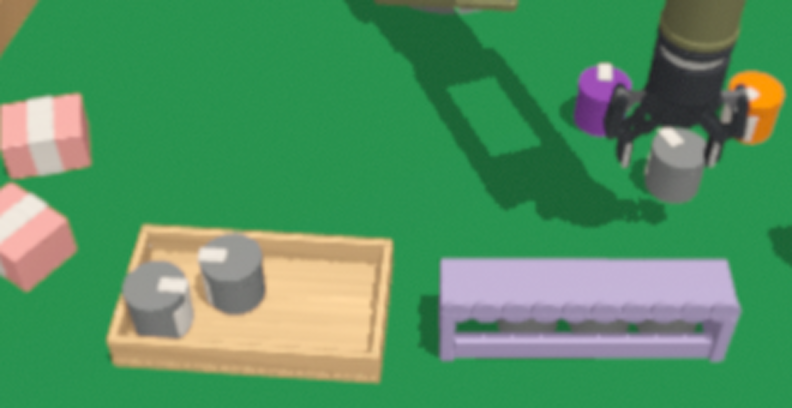

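All three filled tins stand in a row under the riser at (527,325), (590,325) and (668,325), and two empties are in the tray. The last tin is at (675,165).

>>> arm_command(
  gripper=[85,85,85,85,85,85],
  travel=[
    [0,-0.3,0.7],
    [0,-0.6,1.4],
    [0.09,-0.95,2.08],
    [0.09,-0.95,2.08],
    [0.09,-0.95,2.08],
    [0.09,-0.95,2.08],
  ],
  yaw=[0,0,0,0,0,0],
)

```text
time_s: 43.3
position: [0.4214, 0.2939, 0.1213]
eef_rot: [0.029, 0.707, 0.029, -0.706]
contact_force: [0.2, 0.7, 0.2]
opening: 0.0852
```

```bash
python3 -c "
from h import *
manip.capture('top')
go(.42,.2945,.04,-85)"
```

```text
t43.4 pos [0.4216 0.2938 0.1213] jaw -85.3 q6 2.02 open 0.0848 F [-0.4   0.73  0.4 ] tilt -1.000
TRAVEL [2.03, -0.02, 0.04] dist 81mm | yaw 6.28 (dq1 0.08, q6 if A 8.38) | yaw 3.14 (dq1 0.08, q6 if A 5.24) | yaw -0.01 (dq1 0.08, q6 if A 2.10) | yaw -3.15 (dq1 0.08, q6 if A -1.05) | yaw -6.29 (dq1 0.08, q6 if A -4.19)
```

>>> arm_command(
  gripper=[85,85,85,60,60,60,60,60],
  travel=[
    [1,0,0],
    [2.03,0,0],
    [2.03,0,0],
    [2.03,0,0],
    [2.03,0,0],
    [2.03,0,0],
    [2.03,0,0],
    [2.03,0,0],
  ],
  yaw=[0,0,0,0,0,0,0,0],
)

```text
time_s: 44.15
position: [0.4213, 0.2942, 0.0416]
eef_rot: [0.029, 0.707, 0.03, -0.706]
contact_force: [0.7, -0.2, 4.6]
opening: 0.0646
```

>>> arm_command(
  gripper=[60,60,60,60,60,60,60,60],
  travel=[
    [-0.3,0,0],
    [-0.6,0,0],
    [-0.6,0,0],
    [-0.6,0,0],
    [-0.6,0,0],
    [-0.6,0,0],
    [-0.6,0,0],
    [-0.6,0,0],
  ],
  yaw=[0,0,0,0,0,0,0,0],
)

```text
time_s: 44.95
position: [0.4201, 0.2936, 0.064]
eef_rot: [-0.029, -0.706, -0.029, 0.707]
contact_force: [1.1, -0.2, -0.8]
opening: 0.0647
```

```bash
python3 -c "
from h import *
weigh()
go(.45,-.1,.12,-88)
go(.653,-.105,.12,-88)"
```

```text
F [[0.55, -0.49, -0.58], [0.28, 0.1, -1.54], [-0.74, -0.79, -0.51], [-0.87, -0.55, -0.8], [0.35, -0.49, -2.13], [-0.4, 0.56, -0.18]]
t45.2 pos [0.4203 0.2938 0.0643] jaw -85.3 q6 2.02 open 0.0650 F [-0.4   0.56 -0.18] tilt -1.000
TRAVEL [-1.39, 9.87, 0.07] dist 399mm | yaw 3.19 (dq1 -0.75, q6 if A 4.46) | yaw 0.05 (dq1 -0.75, q6 if A 1.32) | yaw -3.09 (dq1 -0.75, q6 if A -1.82) | yaw -6.24 (dq1 -0.75, q6 if A -4.97)
t45.2 pos [0.4203 0.2938 0.0643] jaw -85.3 q6 2.02 open 0.0650 F [-0.4   0.56 -0.18] tilt -1.000
TRAVEL [-1.39, 10.42, -4.97] dist 465mm | yaw 3.19 (dq1 -0.69, q6 if A 4.52) | yaw 0.05 (dq1 -0.69, q6 if A 1.38) | yaw -3.09 (dq1 -0.69, q6 if A -1.77) | yaw -6.24 (dq1 -0.69, q6 if A -4.91)
```

Empty, at about 0.95 N. I carry it around the front of the riser to the tray.

>>> arm_command(
  gripper=[60,60,60,60,60,60,60,60],
  travel=[
    [-1,0.5,0],
    [-1.39,1.6,0],
    [-1.39,2.8,0],
    [-1.39,4,0],
    [-1.39,5.2,0],
    [-1.39,6.4,0],
    [-1.39,7.6,0],
    [-1.39,8.8,0],
  ],
  yaw=[0,0,0,0,0,0,0,0],
)

```text
time_s: 46.05
position: [0.4493, -0.059, 0.1201]
eef_rot: [0.029, 0.707, 0.029, -0.706]
contact_force: [1.7, 0.7, -1.3]
opening: 0.0646
```

```bash
python3 -c "
from h import *
go(.653,-.105,.12,-89)"
```

```text
t46.0 pos [ 0.4493 -0.059   0.1201] jaw -85.3 q6 1.26 open 0.0646 F [ 1.72  0.66 -1.32] tilt -1.000
TRAVEL [0.01, 1.57, -4.98] dist 209mm | yaw 3.21 (dq1 0.06, q6 if A 4.54) | yaw 0.07 (dq1 0.06, q6 if A 1.39) | yaw -3.08 (dq1 0.06, q6 if A -1.75) | yaw -6.22 (dq1 0.06, q6 if A -4.89)
```

>>> arm_command(
  gripper=[60,60,60,60,60,60,60,60],
  travel=[
    [0,0.5,-1],
    [0,0.9,-2],
    [0,1.3,-3],
    [0,1.45,-4],
    [0,1.45,-4.98],
    [0,1.45,-4.98],
    [0,1.45,-4.98],
    [0,1.45,-4.98],
  ],
  yaw=[0,0,0,0.07,0.07,0.07,0.07,0.07],
)

```text
time_s: 46.85
position: [0.6509, -0.0981, 0.1193]
eef_rot: [-0.004, -0.706, -0.005, 0.708]
contact_force: [-0.5, 0.0, 0.2]
opening: 0.0647
```

```bash
python3 -c "
from h import *
c=manip.capture('top'); save(c,'t19.png',(330,160,460,240),6)
go(.653,-.1,.0485,-89)"
```

```text
t46.9 pos [ 0.6508 -0.0981  0.1195] jaw -89.3 q6 1.34 open 0.0649 F [ 0.55 -0.16  0.42] tilt -1.000
TRAVEL [1.78, 0.05, -0.06] dist 71mm | yaw 6.28 (dq1 0.06, q6 if A 7.68) | yaw 3.14 (dq1 0.06, q6 if A 4.54) | yaw -0.00 (dq1 0.06, q6 if A 1.40) | yaw -3.15 (dq1 0.06, q6 if A -1.74) | yaw -6.29 (dq1 0.06, q6 if A -4.88)
```

View pics/t19.png

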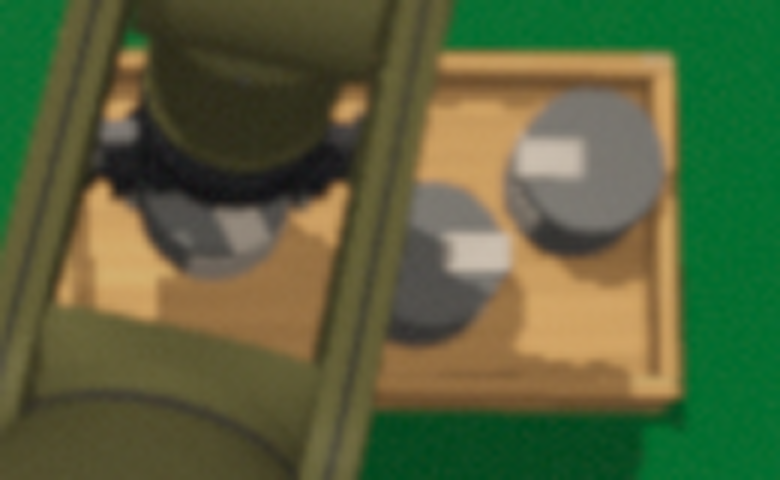

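The held tin is above the tray at (215,235). The right-hand tin at (585,170) has shifted and may be leaning on the end wall, so I'll check it after placing this one.

>>> arm_command(
  gripper=[60,60,60,60,60,76,76,76],
  travel=[
    [0.8,0.05,0],
    [1.5,0.05,0],
    [1.75,0.05,0],
    [1.81,0.05,0],
    [1.81,0.05,0],
    [1.81,0.05,0],
    [1.81,0.05,0],
    [1.81,0.05,0],
  ],
  yaw=[0,0,0,0,0,0,0,0],
)

```text
time_s: 47.7
position: [0.6529, -0.1004, 0.048]
eef_rot: [0.005, 0.707, 0.004, -0.707]
contact_force: [-0.9, -0.2, -0.2]
opening: 0.0756
```

>>> arm_command(
  gripper=[76,76,76,76,85,85,85,85],
  travel=[
    [-0.1,0,0],
    [-1,0,0],
    [-2,0,0],
    [-3,0,1],
    [-3,0,2],
    [-3,0,3],
    [-3,0,4],
    [-3,0,5],
  ],
  yaw=[0,0,0,0,0,0,0,0],
)

```text
time_s: 48.5
position: [0.4514, -0.1029, 0.1679]
eef_rot: [0.005, 0.707, 0.004, -0.707]
contact_force: [-0.7, -0.3, 0.7]
opening: 0.0853
```

```bash
python3 -c "
from h import *
go(.653,-.1,.0485,-89)
c=manip.capture('scene'); save(c,'s20.png',(190,260,480,350),2.7)
for p in ([.68,-.265],[.636,-.2],[.653,-.1]): fit(c,np.array(p)+[.01,0])
c=manip.capture('top'); save(c,'t20.png',(200,160,460,300),3); tins(c)"
```

```text
t48.5 pos [ 0.4514 -0.1029  0.1679] jaw -89.2 q6 1.24 open 0.0853 F [-0.71 -0.34  0.68] tilt -1.000
TRAVEL [2.99, -0.01, -5.04] dist 234mm | yaw 6.28 (dq1 0.16, q6 if A 7.68) | yaw 3.14 (dq1 0.16, q6 if A 4.54) | yaw -0.00 (dq1 0.16, q6 if A 1.40) | yaw -3.15 (dq1 0.16, q6 if A -1.74) | yaw -6.29 (dq1 0.16, q6 if A -4.88)
axis [ 0.003 -0.006  1.   ] tilt 0.4 ctr [ 0.6785 -0.2699  0.0384] base [ 0.6784 -0.2698  0.0064] err 0.0011
axis [0.005 0.008 1.   ] tilt 0.6 ctr [ 0.6349 -0.1991  0.0385] base [ 0.6347 -0.1993  0.0065] err 0.0012
no fit
xy [ 0.6759 -0.2662] label deg 82 n20 len 0.018 zt 0.071 px 428 187 r12.5 ext 0.066 0.062
xy [ 0.6463 -0.1005] label deg -147 n24 len 0.017 zt 0.072 px 365 197 r12.8 ext 0.068 0.061
xy [ 0.6315 -0.1974] label deg -80 n30 len 0.021 zt 0.072 px 402 203 r12.9 ext 0.065 0.066
xy [ 0.5912 -0.4496] label deg -152 n184 len 0.002 zt 0.056 px 495 220 r14.8 ext 0.079 0.064
xy [ 0.4308 -0.471 ] label deg 129 n180 len 0.001 zt 0.056 px 504 280 r14.5 ext 0.077 0.048
```

View pics/s20.png

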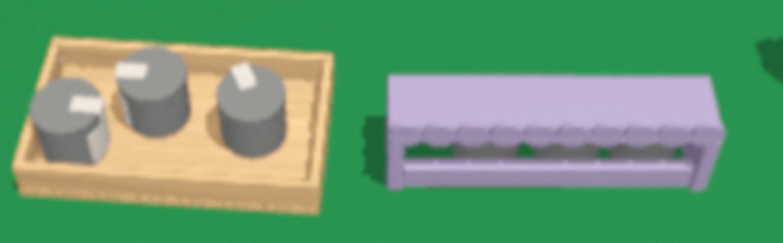

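View pics/t20.png

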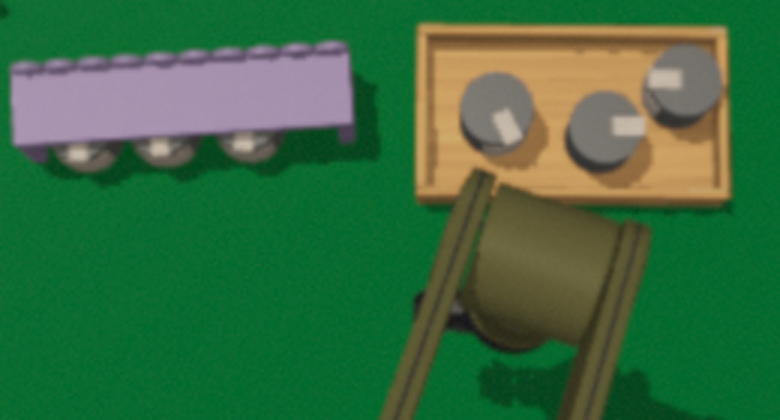

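```bash
python3 -c "
from h import *
c=manip.capture('top'); save(c,'t21.png',(200,195,330,225),6)
# expected outline of tin lids at riser x=-14 and label centres
im=c['color'][:,:,::-1].copy(); im=cv2.resize(im,None,fx=6,fy=6,interpolation=cv2.INTER_CUBIC)
a=np.linspace(0,2*np.pi,60)
for y in(-.0535,.0246,.097):
    for x,col in((-.014,(0,0,255)),(-.020,(0,255,255))):
        P=np.array([[*riser(x+.033*np.cos(t),y+.033*np.sin(t)),.064] for t in a]); p=(proj(c,P)+.5)*6
        cv2.polylines(im,[p.astype(int)],True,col,1)
cv2.imwrite('pics/t22.png',im[195*6:225*6,200*6:330*6])
W=cloud(c)
for y in(-.0535,.0246,.097):
    m=(W[...,2]>.058)&(W[...,2]<.07); R=np.apply_along_axis(inriser,1,W[m]); k=(abs(R[:,1]-y)<.03)&(R[:,0]<-.03)&(R[:,0]>-.08)
    print(y,k.sum(),R[k].min(0).round(4))
s=manip.capture('scene')
for d in manip.silhouettes('tin_a',s):
    P=cloud(s)[d['mask']];P=P[P[:,2]<.3]; print(round(d['conf'],2), inriser(np.median(P,0)).round(3))
for d in manip.landmark_of('tin_a_label',c): print('L',round(d['conf'],2),w(c,d['at']).round(3),inriser(w(c,d['at'])).round(3))
"
```

```text
-0.0535 85 [-0.0499 -0.079 ]
0.0246 80 [-0.0481 -0.0011]
0.097 82 [-0.0472  0.0693]
0.95 [-0.009 -0.277]
0.91 [-0.3    0.242]
0.87 [-0.311  0.057]
0.73 [-0.032 -0.37 ]
0.71 [ 0.005 -0.443]
0.65 [0.017 0.088]
0.56 [0.015 0.015]
0.43 [ 0.015 -0.061]
L 0.65 [0.612 0.125 0.026] [-0.045 -0.049]
```

View pics/t21.png

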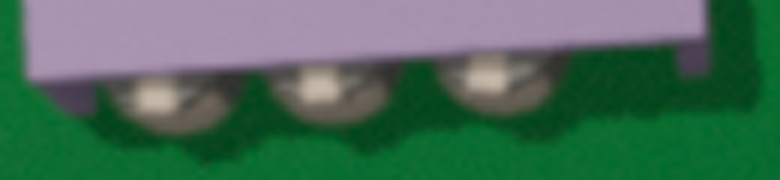

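View pics/t22.png

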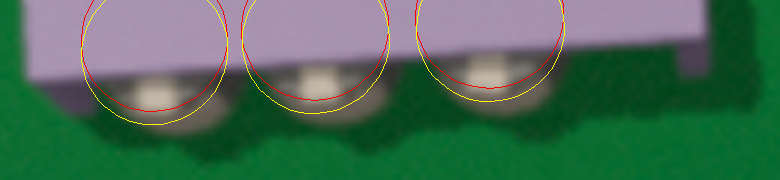

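```bash
python3 -c "
from h import *
print(manip.get_obs()['time_s'],manip.close_job())"
```

```text
the job is handed in; nothing more can be done
48.95 None
```

I lifted all six tins and handed the job in at about 49 s. The three empty ones (about 0.9 N each) stand in the tray. The three filled ones (about 2.7–3.2 N) stand side by side under the riser. The hand-in reports no verdict.

**Last checks, filled tins:** Each was pushed until the force rose to about 10 N against the back rail. Their front edges measured 47–50 mm in front of the riser's centre line, against an expected 47 mm. All three paper seals point straight out of the open front.

**Last checks, empty tins:** The two I could fit to the depth data were upright within about 1°, on the tray floor. The third I checked only by its position, its lid height (72 mm, as expected) and by eye.

**What went wrong or differed:**
- **Tilted tin:** The first filled tin swung about 65° in the grip when a finger met the riser's front edge. I stood it upright again using the edge of the riser's top board, and it pushed in normally after that.
- **Shifted tin:** One empty tin in the tray moved about 1 cm by itself and now stands against or very near the end wall, upright and within limits.
- **Largest deviation:** The first filled tin reads up to 3 mm farther out than expected in the depth image. The push position put it within about 1 mm of the others.
- **Bystanders:** Both cartons read at the same positions as at the start. I never moved near the bottle, but I didn't re-measure it at the end.

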